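# Walk the chill block round to the fence

## Task

Push the heavy copper-faced chill block round on the table with your fingertips, nudging at its corners, until one of its two long copper faces lies flush along the blue fence with the block's middle at the fence's yellow mark, give or take about two centimetres. Slide it gently on the table without lifting, tipping or knocking it, and leave the other things where they are.

Things in the scene. Friction and masses are not known exactly. Their poses are not given: they have to be found in the camera images.
- fence: fixed blue angle-iron fence, 340 mm long (its y), 40 mm high; upright wall 8 mm thick whose working face looks to its -x (towards the robot); behind it a foot 6 mm high reaching 58 mm to +x, with two 15 mm high bolt heads. Origin: on the working face at table level, mid-length. x points through the wall, y along it, z up. Turned up to 0.2 rad from the world axes.
- fence_mark (a point): middle of the yellow mark on the fence: a 12 mm wide stripe up the wall and over its top at mid-length. The point lies on the working face's upper edge, 40 mm above the fence's origin; axes as the fence's.
- block: the chill block: aluminium with a copper plate on each of its two long side faces, 130 mm long (its y), 88 mm across the copper faces (its x), 35 mm high, about 1.3 kg; about 8 N slides it on the table (hidden mass and friction vary by a fifth). Origin: centre of its underside; the copper faces lie 44 mm from it at +x and -x. The two are alike: either may end against the fence.
- block_top (a point): centre of the block's top face, 35 mm above its origin. The block stands on four pads inside its outline (outer edges 33 mm from the middle in x, 47 mm in y), so a push near a corner turns it readily. It starts 125 to 150 mm (its middle) in front of the fence, up to 60 mm to either side of the mark, its copper faces 30 to 90 degrees from parallel to the fence, either way.
- brush: loose wire hand brush with wooden handle, 200 mm long along its x, lying beyond the fence's -y end. Bystander. Origin: underside.
- spray: loose upright spray can, 56 mm diameter, 150 mm high, beyond the fence's +y end. Bystander. Origin: centre of underside.
- spanner: loose steel spanner, 170 mm long along its x, on the +y side. Bystander. Origin: underside.
- magnet: loose red and steel welding magnet, 56 x 76 x 20 mm, behind the fence (its +x side). Bystander. Origin: centre of underside.
- jar: loose jar with black cap, 48 mm diameter, 60 mm high, behind the fence. Bystander. Origin: centre of underside.
- clamp: loose green C-clamp lying flat, about 95 x 130 mm, 20 mm high, far on the -y side. Bystander. Origin: underside.
Not all that is in view belongs to the job. What is shaped like the block but pink or turquoise is not meant.

How it is judged:
By the outcome, as a careful person would: the job done as asked, in the order asked, and still so for the second after the job is handed in, with the robot touching nothing.
It also fails if it takes over 58 s, if anything falls off the work surface, if the arm or the gripper's body presses on something with over 40 N, if the wrist force passes 120 N, or if a joint passes its speed limit or range.

## Robot

A 7-joint arm with a two-finger parallel gripper is mounted at the origin on the work surface. World frame = base frame: x ahead of the robot, y to its left, z up, the work surface at z = 0. Lengths are in m, angles in rad, forces in N, time in s.
With the tool pointing down it reaches from about 0.4 to 0.85 m from the base axis. Payload 4.5 kg.
Tool frame: the origin (TCP) lies at the very end of the fingers, on their centre line; the grasp point (between the pads) lies bot.grip_depth behind it (bot.grip_depth is the distance from the TCP to the grasp point, in m); z points along the fingers, y is the direction in which the jaws open and shut (so a half turn about z gives the same grasp; the last joint's range is limited). The gripper opens to 88 mm and grips with 3 to 60 N. Pads are 18 mm wide; open, the fingers measure 123 mm over their backs; the gripper's body (75 mm by 187 mm) begins 45 mm behind the grasp point.
Start: joints at [1.148, 0.689, -0.195, 1.565, 0.157, 0.902, -0.215], TCP at [0.276, -0.561, 0.199] pointing down, gripper open.
Joint ranges: [-3.01, 3.01], [-0.46, 2.08], [-1.47, 1.51], [0.13, 2.56], [-1, 4.14], [0.04, 2.09], [-2.66, 2.66]. Speed limits (rad/s): [2.57, 2.57, 3.14, 3.14, 3.14, 3.14, 3.14].

## Interface

Orientations are given as a unit quaternion [w, x, y, z].
In Python, from cell import bot gives the robot as it stands. The module is installed in compiled form; this text tells all that it offers.
- The arm moves only by the shell command python3 -m crank 'ROWS' [OPENING] [FORCE]. ROWS is JSON, a list of rows, each an object of numbers: "dx", "dy", "dz": the shift along the tool's x, y, z in m; "rx", "ry", "rz": the turn, a rotation vector about the tool's x, y, z in rad. A call has 1 to 20 rows; each row is the pose to reach, as a shift and turn from the pose measured when the call began, along the tool's axes at that moment; what a row does not reach only later rows make up. A row lasts 1/12 s, in which the tool goes at most 41.7 mm and 7.16 degrees, less where a joint would pass 70% of its speed; a pose out of reach is approached as far as the arm can. A call with a gripper value outside its range is refused whole. OPENING is the finger opening in m, from 0 to 0.0881, set as the call begins (- or left out, the last holds). The fingers move at their own pace and stop on an object; FORCE is the grip in N (left out, the last holds). Time passes only in rows, so rows that repeat a pose let the fingers close. It gives the time, the measured TCP pose, the force and the opening at its end, in the units of the state.
- bot.get_obs(): the state, without advancing time (a new reading comes with each control period).
- bot.capture(name): name is "scene" or "side" or "wrist"; returns a dict with "frame" (400x640x3 uint8, blue, green, red), "mtx" (3x3 intrinsics, pixels), "rvec" (rotation vector, rad) and "tvec" (3), from world to camera coordinates, as OpenCV has them. Camera axes: x right, y down, z forward; pixel columns grow to the right and rows downward; lengths in m; the calibration is good to about 2 mm. A picture is of the moment at which its call begins. There is no depth.
- bot.finish_job(): hands the job in, once; it reports no verdict.
Trained networks look in a picture, given as the dict that the camera call returned (one of the last four; its "shot" number tells which), for a name from the list of things; names that differ only in an ending like _2 or _b are one class to them, and where a whole thing is asked for, a point or a joint stands for the part that bears it (a point fixed in the world has none). Each returns a list of dicts, best first, with "confidence" (0 to 1); they miss things now and then, are a little off and sometimes report something else, mostly with a low value. They report only what shows in the picture. A call takes as long as a camera call. They do not tell look-alikes from the thing itself.
- bot.regions_of(picture, query): "region" (400x640 bool, what is visible of it) and "at" ([row, column] in pixels, amid what is visible of it).
- bot.landmark_of(picture, query): "at" ([row, column] in pixels: a listed point, or the origin of a listed thing).
The state is a dict: "time": time; "joints": joint angles; "joint_velocities": joint speeds; "joint_efforts": joint torques, N m; "tcp_pos": TCP position; "tcp_rot": TCP orientation; "wrist_force": force on the tool from outside, world axes, zero at the start; "moment": the same for the moment, N m; "opening": finger opening in m.
Only numpy, scipy, OpenCV 4.12 (cv2) and the standard library are available. Lean on these libraries where they do the work, as an engineer would, in place of code of your own. Each camera call takes 0.05 s, during which the arm holds its last target.

## Working session

There is one attempt and no reset: what is moved stays moved. The work goes in short steps, Python scripts to look and compute and a shell command to move; the robot and the scene stay as the last step left them, time stands still between calls to the robot, and variables do not carry over. Pictures are saved under pics/ and viewed, and the job is handed in when it is done.

```bash
mkdir -p pics; cat > h.py <<'E'
import numpy as np, cv2
from cell import bot
def snap(n,fn=None):
    p=bot.capture(n)
    if fn: cv2.imwrite('pics/'+fn,p['frame'])
    return p
def ray(p,rc,z):
    R=cv2.Rodrigues(np.array(p['rvec'],float))[0];t=np.array(p['tvec'],float).ravel()
    d=R.T@np.linalg.inv(p['mtx'])@np.array([rc[1],rc[0],1.]);c=-R.T@t
    return c+d*(z-c[2])/d[2]
def proj(p,X):
    q=cv2.projectPoints(np.array(X,float).reshape(-1,3),np.array(p['rvec'],float),np.array(p['tvec'],float),np.array(p['mtx'],float),None)[0].reshape(-1,2)
    return q
E
python3 - <<'E'
from h import *
o=bot.get_obs();print(o['tcp_pos'],o['tcp_rot'],o['time'],bot.grip_depth,o['opening'])
for n in('scene','side'):
    p=snap(n,n+'0.png');R=cv2.Rodrigues(np.array(p['rvec'],float))[0];print(n,-R.T@np.array(p['tvec']).ravel())
    for q in('block_top','fence_mark','fence'):
        z={'block_top':.035,'fence_mark':.04,'fence':0}[q]
        for d in bot.landmark_of(p,q)[:3]: print(q,d['confidence'],d['at'],ray(p,d['at'],z))
E
```

```text
[ 0.27532199 -0.56031003  0.19803537] [-8.69840570e-04  9.74017388e-01  2.26471411e-01 -2.66901812e-04] 0.0 0.0187 0.08803061180162525
scene [ 0.97385249 -0.46730951  0.96048784]
block_top 0.94 [158.5, 241.0] [ 0.33277637 -0.08030637  0.035     ]
block_top 0.83 [112.5, 299.6] [0.33140068 0.14187779 0.035     ]
block_top 0.57 [166.3, 340.6] [0.5418405  0.07779979 0.035     ]
fence_mark 0.63 [203.8, 372.0] [0.6754509  0.04107229 0.04      ]
fence 0.71 [215.1, 370.9] [ 6.81484289e-01  3.54042997e-02 -1.11022302e-16]
fence 0.19 [226.4, 245.2] [ 0.47476458 -0.19968556  0.        ]
side [0.09961216 0.65050536 0.87406926]
block_top 0.75 [292.1, 354.7] [0.35134792 0.13342487 0.035     ]
block_top 0.69 [246.7, 307.6] [0.53621502 0.07855378 0.035     ]
block_top 0.63 [241.9, 394.5] [ 0.34328763 -0.0733089   0.035     ]
fence_mark 0.84 [216.1, 273.9] [0.68736889 0.0410534  0.04      ]
fence 0.7 [227.9, 277.0] [0.67541624 0.04606495 0.        ]
```

View pics/scene0.png

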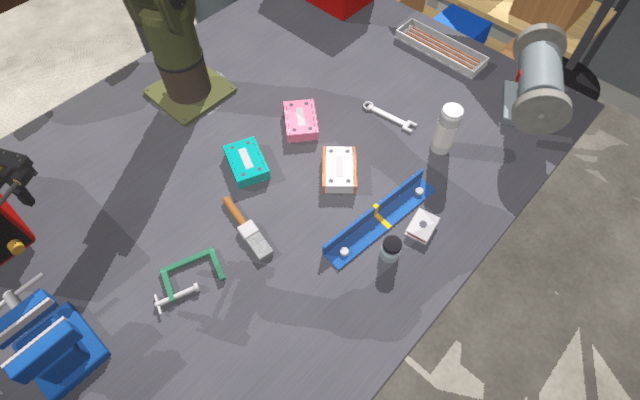

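View pics/side0.png

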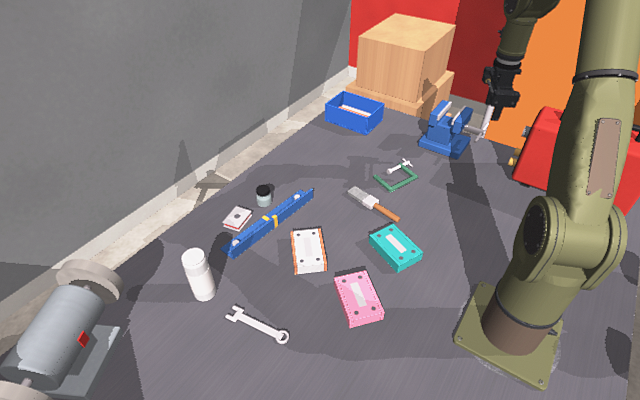

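The wanted block is the white and copper one, at scene (340,167) and side (308,250). The fence mark is at scene (380,210) and side (272,218). The pink and turquoise blocks are decoys on the robot's side. Next I fit the block and fence poses to both views.

```bash
cat >> h.py <<'E'
from scipy.optimize import minimize
def boxpts(x,y,a,bx,z0,z1):
    c,s=np.cos(a),np.sin(a)
    return [[x+c*u-s*v,y+s*u+c*v,z] for u in bx[:2] for v in bx[2:] for z in(z0,z1)]
def sil(p,parts,S=4):
    m=np.zeros((400*S,640*S),np.uint8)
    for P in parts:
        h=cv2.convexHull((proj(p,P)*S).astype(np.float32)).astype(np.int32)
        cv2.fillConvexPoly(m,h,1)
    return cv2.resize(m.astype(np.float32),(640,400),interpolation=cv2.INTER_AREA)
def bparts(v): return [boxpts(v[0],v[1],v[2],(-.044,.044,-.065,.065),0.,.035)]
def fparts(v): return [boxpts(v[0],v[1],v[2],(0,.008,-.17,.17),0,.04),boxpts(v[0],v[1],v[2],(.0,.066,-.17,.17),0,.006)]
def fit(pics,regs,f,v0):
    def cost(v):
        t=0
        for p,r in zip(pics,regs):
            m=sil(p,f(v));t+=1-np.minimum(m,r).sum()/np.maximum(m,r).sum()
        return t
    best=None
    for da in(-.3,0,.3):
        v=np.array(v0,float)+[0,0,da]
        s=np.array([v,v+[.02,0,0],v+[0,.02,0],v+[0,0,.3]])
        r=minimize(cost,v,method='Nelder-Mead',options=dict(initial_simplex=s,xatol=2e-4,fatol=1e-4))
        if best is None or r.fun<best.fun: best=r
    return best.x,best.fun
def reg(p,q,near,z):
    c=[(np.linalg.norm(ray(p,d['at'],z)[:2]-near),i,d) for i,d in enumerate(bot.regions_of(p,q))]
    c.sort(key=lambda k:k[0]);return (c[0][2]['region'].astype(np.float32),c[0][0],c[0][2]['confidence']) if c else None
def draw(p,parts,fn,col=(0,0,255)):
    im=p['frame'].copy()
    for P in parts:
        h=cv2.convexHull(proj(p,P).astype(np.float32)).astype(np.int32);cv2.polylines(im,[h],True,col,1)
    return im
E
python3 - <<'E'
from h import *
ps=[snap('scene'),snap('side')]
out=[]
for q,near,z,f,a in(('block',(.54,.078),.03,bparts,0),('fence',(.69,.04),.02,fparts,0)):
    R=[reg(p,q,near,z) for p in ps];print([r[1:]+(r[0].sum(),) for r in R if r])
    G=[(p,r[0]) for p,r in zip(ps,R) if r and r[1]<.08]
    v,c=fit([g[0] for g in G],[g[1] for g in G],f,[*near,a]);print(q,v,c);out.append((f,v))
    for p,r in G: print(fit([p],[r],f,v))
ims=[]
for i,p in enumerate(ps):
    im=draw(p,out[0][0](out[0][1])+out[1][0](out[1][1]),None)
    (c0,r0)=((290,120),(200,180))[i]
    ims.append(cv2.resize(im[r0:r0+160,c0:c0+170] if i==0 else im[170:300,200:360],(400,400),interpolation=cv2.INTER_NEAREST))
cv2.imwrite('pics/fit0.png',np.hstack(ims))
E
```

```text
[(np.float64(0.005791642204740331), 0.93, np.float32(1601.0)), (np.float64(0.01564488855337183), 0.9, np.float32(1329.0))]
block [0.53540064 0.07774128 0.7366816 ] 0.1263715624809265
(array([0.53543502, 0.07938344, 0.73993336]), np.float64(0.03532218933105469))
(array([0.53571362, 0.07502064, 0.74047015]), np.float64(0.06429898738861084))
[(np.float64(0.029734831609098573), 0.9, np.float32(3642.0)), (np.float64(0.032922515457372646), 0.92, np.float32(1653.0))]
fence [ 0.67630327  0.04336897 -0.11496471] 0.23813360929489136
(array([ 0.67936967,  0.04303383, -0.11034395]), np.float64(0.09766650199890137))
(array([ 0.67504551,  0.04258885, -0.09128976]), np.float64(0.1314219832420349))
```

View pics/fit0.png

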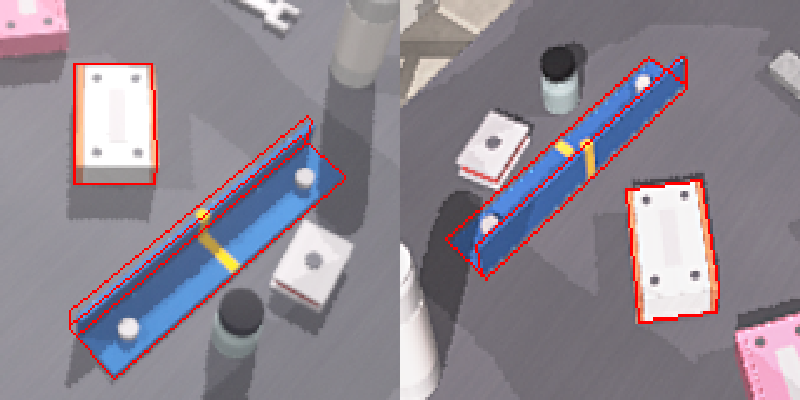

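```bash
cat >> h.py <<'E'
from scipy.spatial.transform import Rotation as Ro
FE=np.array([.677,.0432]);FA=-.112
def pose():
    o=bot.get_obs();q=o['tcp_rot'];return np.array(o['tcp_pos']),Ro.from_quat([q[1],q[2],q[3],q[0]])
def shift(goal,yaw=None):
    t,R=pose();d=R.inv().apply(np.array(goal)-t)
    X=R.as_matrix()[:,0];y=np.arctan2(X[1],X[0])
    rz=0
    if yaw is not None:
        G=Ro.from_matrix(np.array([[np.cos(yaw),np.sin(yaw),0],[np.sin(yaw),-np.cos(yaw),0],[0,0,-1]]).T)
        rz=(R.inv()*G).as_rotvec()
    print('goal',goal,'shift',np.round(d,4),'rot',np.round(rz,3),'yaw now',round(y,3))
def f2w(x,y,z=None):
    n=np.array([np.cos(FA),np.sin(FA)]);t=np.array([-n[1],n[0]]);p=FE+x*n+y*t
    return p if z is None else np.array([*p,z])
def w2f(p):
    n=np.array([np.cos(FA),np.sin(FA)]);t=np.array([-n[1],n[0]]);d=np.array(p[:2])-FE
    return np.array([d@n,d@t])
E
python3 - <<'E'
from h import *
for z in(.14,.012): shift([.6235,.0834,z])
shift([.6235,.0834,.012],.457)
E
```

```text
goal [0.6235, 0.0834, 0.14] shift [ 0.5964 -0.4249  0.0588] rot 0 yaw now 0.457
goal [0.6235, 0.0834, 0.012] shift [ 0.5964 -0.4249  0.1868] rot 0 yaw now 0.457
goal [0.6235, 0.0834, 0.012] shift [ 0.5964 -0.4249  0.1868] rot [ 0.  0. -0.] yaw now 0.457
```

```bash
python3 -m crank '[{"dx":0.03,"dy":-0.021},{"dx":0.06,"dy":-0.042},{"dx":0.09,"dy":-0.064},{"dx":0.12,"dy":-0.085},{"dx":0.15,"dy":-0.107},{"dx":0.18,"dy":-0.128},{"dx":0.21,"dy":-0.15},{"dx":0.24,"dy":-0.171},{"dx":0.27,"dy":-0.192},{"dx":0.3,"dy":-0.214},{"dx":0.33,"dy":-0.235},{"dx":0.36,"dy":-0.256},{"dx":0.39,"dy":-0.278},{"dx":0.42,"dy":-0.299},{"dx":0.45,"dy":-0.32},{"dx":0.48,"dy":-0.342},{"dx":0.51,"dy":-0.363},{"dx":0.54,"dy":-0.385},{"dx":0.57,"dy":-0.406},{"dx":0.596,"dy":-0.425}]' 0 20
python3 - <<'E'
from h import *
for z in(.1,.012): shift([.6235,.0834,z],.457)
snap('scene','s1.png');p=snap('wrist','w1.png')
E
```

```text
goal [0.6235, 0.0834, 0.1] shift [ 0.5964 -0.4249  0.0988] rot [ 0.  0. -0.] yaw now 0.457
goal [0.6235, 0.0834, 0.012] shift [ 0.5964 -0.4249  0.1868] rot [ 0.  0. -0.] yaw now 0.457schema error: expected keys dx, dy, dz, rx, ry, rz
```

View pics/w1.png

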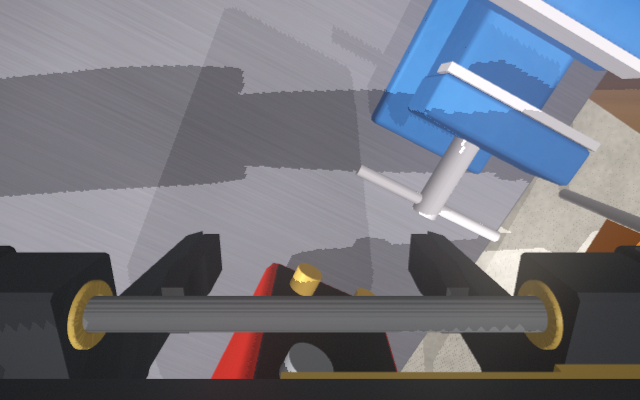

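View pics/s1.png

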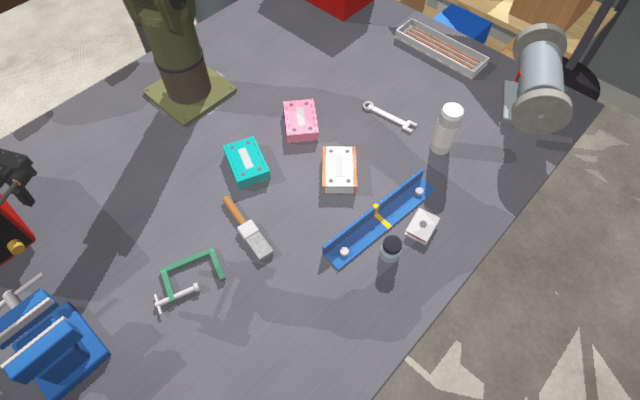

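The wrist view shows the open jaws beside the blue vise, and the scene view hasn't changed. The move was refused because every row needs all six keys.

```bash
python3 -m crank '[{"dx":0.2,"dy":-0.142,"dz":0,"rx":0,"ry":0,"rz":0},{"dx":0.2,"dy":-0.142,"dz":0,"rx":0,"ry":0,"rz":0},{"dx":0.2,"dy":-0.142,"dz":0,"rx":0,"ry":0,"rz":0},{"dx":0.4,"dy":-0.284,"dz":0,"rx":0,"ry":0,"rz":0},{"dx":0.4,"dy":-0.284,"dz":0,"rx":0,"ry":0,"rz":0},{"dx":0.4,"dy":-0.284,"dz":0,"rx":0,"ry":0,"rz":0},{"dx":0.596,"dy":-0.425,"dz":0,"rx":0,"ry":0,"rz":0},{"dx":0.596,"dy":-0.425,"dz":0,"rx":0,"ry":0,"rz":0},{"dx":0.596,"dy":-0.425,"dz":0,"rx":0,"ry":0,"rz":0},{"dx":0.596,"dy":-0.425,"dz":0,"rx":0,"ry":0,"rz":0},{"dx":0.596,"dy":-0.425,"dz":0,"rx":0,"ry":0,"rz":0},{"dx":0.596,"dy":-0.425,"dz":0,"rx":0,"ry":0,"rz":0},{"dx":0.596,"dy":-0.425,"dz":0,"rx":0,"ry":0,"rz":0},{"dx":0.596,"dy":-0.425,"dz":0,"rx":0,"ry":0,"rz":0},{"dx":0.596,"dy":-0.425,"dz":0,"rx":0,"ry":0,"rz":0},{"dx":0.596,"dy":-0.425,"dz":0,"rx":0,"ry":0,"rz":0},{"dx":0.596,"dy":-0.425,"dz":0,"rx":0,"ry":0,"rz":0},{"dx":0.596,"dy":-0.425,"dz":0,"rx":0,"ry":0,"rz":0},{"dx":0.596,"dy":-0.425,"dz":0,"rx":0,"ry":0,"rz":0},{"dx":0.596,"dy":-0.425,"dz":0,"rx":0,"ry":0,"rz":0}]' 0 20
python3 - <<'E'
from h import *
for z in(.1,.012): shift([.6235,.0834,z],.457)
snap('scene','s2.png');p=snap('wrist','w2.png')
E
```

```text
time: 2.47
tcp_pos: [0.6232, 0.0853, 0.1985]
tcp_rot: [-0.0, 0.974, 0.228, -0.0]
wrist_force: [0.1, -0.1, -0.1]
opening: 0.001
goal [0.6235, 0.0834, 0.1] shift [-0.0006  0.0019  0.0985] rot [-0.    -0.     0.003] yaw now 0.46
goal [0.6235, 0.0834, 0.012] shift [-0.0006  0.0019  0.1865] rot [-0.    -0.     0.003] yaw now 0.46
```

View pics/w2.png

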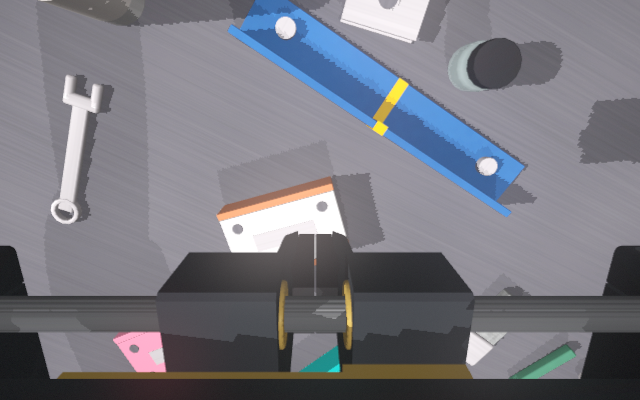

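View pics/s2.png

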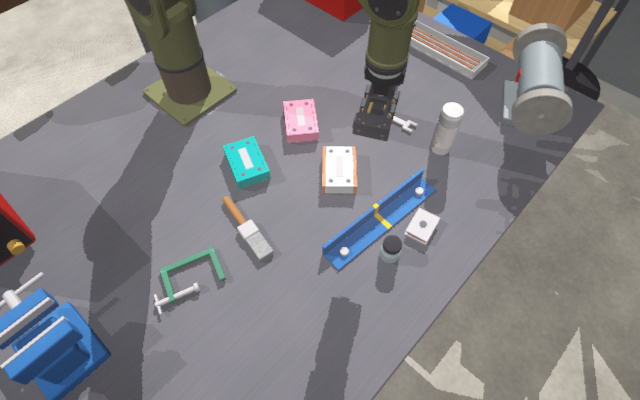

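The closed fingertips hang above the gap between block and fence. In the wrist view the block's copper edge is at (275,200) and the mark at (380,128). I lower to just above block height and check before going down.

```bash
python3 -m crank '[{"dx":0,"dy":0.002,"dz":0.04,"rx":0,"ry":0,"rz":0},{"dx":0,"dy":0.002,"dz":0.08,"rx":0,"ry":0,"rz":0},{"dx":0,"dy":0.002,"dz":0.12,"rx":0,"ry":0,"rz":0},{"dx":0,"dy":0.002,"dz":0.14,"rx":0,"ry":0,"rz":0},{"dx":0,"dy":0.002,"dz":0.14,"rx":0,"ry":0,"rz":0},{"dx":0,"dy":0.002,"dz":0.14,"rx":0,"ry":0,"rz":0}]'
python3 - <<'E'
from h import *
shift([.6235,.0834,.012],.457)
a=snap('scene');b=snap('side')
cv2.imwrite('pics/c3.png',np.hstack([cv2.resize(a['frame'][110:270,280:440],(400,400)),cv2.resize(b['frame'][170:330,200:360],(400,400))]))
E
```

```text
time: 3.07
tcp_pos: [0.6227, 0.0772, 0.0584]
tcp_rot: [0.001, 0.974, 0.224, -0.002]
wrist_force: [0.6, -0.1, 0.2]
opening: -0.0002
goal [0.6235, 0.0834, 0.012] shift [ 0.0036 -0.0052  0.0463] rot [ 0.002  0.004 -0.004] yaw now 0.453
```

View pics/c3.png

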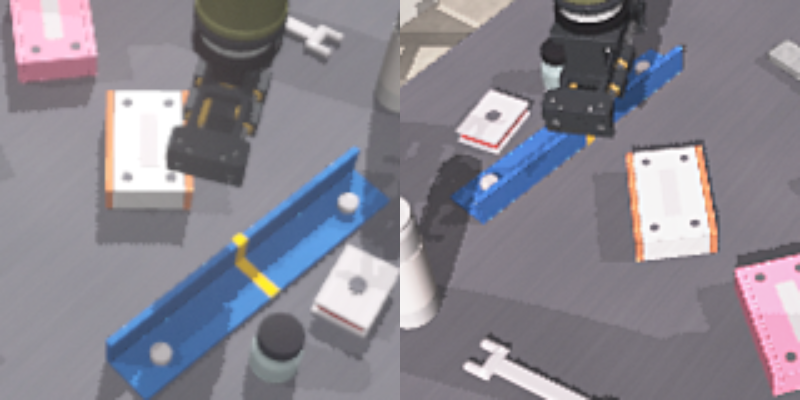

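The gripper sits over the gap, with its underside at crop (215,165), and the block is untouched. The tip drifted 6 mm, so I correct that while descending.

```bash
python3 -m crank '[{"dx":0.005,"dy":-0.005,"dz":0,"rx":0,"ry":0,"rz":0},{"dx":0.005,"dy":-0.005,"dz":0.015,"rx":0,"ry":0,"rz":0},{"dx":0.005,"dy":-0.005,"dz":0.03,"rx":0,"ry":0,"rz":0},{"dx":0.005,"dy":-0.005,"dz":0.045,"rx":0,"ry":0,"rz":0},{"dx":0.005,"dy":-0.005,"dz":0.045,"rx":0,"ry":0,"rz":0},{"dx":0.005,"dy":-0.005,"dz":0.045,"rx":0,"ry":0,"rz":0}]'
python3 - <<'E'
from h import *
t,R=pose();print(t,bot.get_obs()['wrist_force'])
X=R.as_matrix();
# push dir -u in tool axes
for a in (.737,.5,.3,.1,-.1): 
    print(a,np.round(R.inv().apply([-np.cos(a),-np.sin(a),0]),3))
c=np.array([.5354,.0777]);a=.737
d=t[:2]-c;print('tip in block',d@[np.cos(a),np.sin(a)],d@[-np.sin(a),np.cos(a)])
E
```

```text
time: 3.67
tcp_pos: [0.6281, 0.0856, 0.0168]
tcp_rot: [0.001, 0.974, 0.225, 0.002]
wrist_force: [-1.0, -0.5, 1.0]
opening: 0.0007
[0.62809825 0.08557743 0.01675334] [-1.02608117 -0.54883943  1.02276827]
0.737 [-0.96   0.279 -0.002]
0.5 [-0.999  0.046 -0.003]
0.3 [-0.988 -0.153 -0.003]
0.1 [-0.938 -0.346 -0.004]
-0.1 [-0.851 -0.526 -0.004]
tip in block 0.07393612874254514 -0.056466524140710746
```

```bash
python3 -m crank '[{"dx":-0.004,"dy":0.001,"dz":0.002,"rx":0,"ry":0,"rz":0},{"dx":-0.008,"dy":0.002,"dz":0.002,"rx":0,"ry":0,"rz":0},{"dx":-0.012,"dy":0.0035,"dz":0.002,"rx":0,"ry":0,"rz":0},{"dx":-0.016,"dy":0.0045,"dz":0.002,"rx":0,"ry":0,"rz":0},{"dx":-0.02,"dy":0.0055,"dz":0.002,"rx":0,"ry":0,"rz":0},{"dx":-0.024,"dy":0.0065,"dz":0.002,"rx":0,"ry":0,"rz":0},{"dx":-0.028,"dy":0.0075,"dz":0.002,"rx":0,"ry":0,"rz":0},{"dx":-0.032,"dy":0.008,"dz":0.002,"rx":0,"ry":0,"rz":0},{"dx":-0.036,"dy":0.0085,"dz":0.002,"rx":0,"ry":0,"rz":0},{"dx":-0.04,"dy":0.009,"dz":0.002,"rx":0,"ry":0,"rz":0},{"dx":-0.044,"dy":0.009,"dz":0.002,"rx":0,"ry":0,"rz":0},{"dx":-0.048,"dy":0.009,"dz":0.002,"rx":0,"ry":0,"rz":0},{"dx":-0.052,"dy":0.009,"dz":0.002,"rx":0,"ry":0,"rz":0}]'
cat >> h.py <<'E'
def look(fn,v0,use=('scene','side')):
    ps=[snap(n) for n in use]
    G=[]
    for p in ps:
        r=reg(p,'block',v0[:2],.03)
        if r and r[1]<.05: G.append((p,r[0],r[0].sum()))
    print('areas',[g[2] for g in G])
    v,c=fit([g[0] for g in G],[g[1] for g in G],bparts,v0)
    t,R=pose();d=t[:2]-v[:2];a=v[2]
    print('block',np.round(v,4),'cost',round(c,3),'fence frame',np.round(w2f(v),4),'rel yaw',round(a-FA,3))
    print('tip in block',np.round([d@[np.cos(a),np.sin(a)],d@[-np.sin(a),np.cos(a)]],4),'tip',np.round(t,4),'F',np.round(bot.get_obs()['wrist_force'],1),'t',bot.get_obs()['time'])
    ims=[]
    for p in ps:
        im=draw(p,bparts(v),None);u,w=proj(p,[v[0]+.04,v[1],0])[0].astype(int)
        im=cv2.copyMakeBorder(im,80,80,80,80,cv2.BORDER_CONSTANT)
        ims.append(cv2.resize(im[w:w+160,u:u+160],(400,400),interpolation=cv2.INTER_NEAREST))
    cv2.imwrite('pics/'+fn,np.hstack(ims));return v
E
python3 -c "
from h import *
look('l4.png',[.525,.07,.5])"
```

```text
time: 4.75
tcp_pos: [0.5849, 0.0546, 0.0146]
tcp_rot: [0.001, 0.974, 0.225, 0.002]
wrist_force: [0.1, -0.6, -0.3]
opening: 0.0002
areas [np.float32(449.0), np.float32(1274.0)]
block [0.5329 0.0766 0.7306] cost 0.833 fence frame [-0.1469  0.017 ] rel yaw 0.843
tip in block [ 0.0246 -0.0512] tip [0.5854 0.0548 0.0147] F [ 0.1 -0.3 -1. ] t 4.95
```

View pics/l4.png

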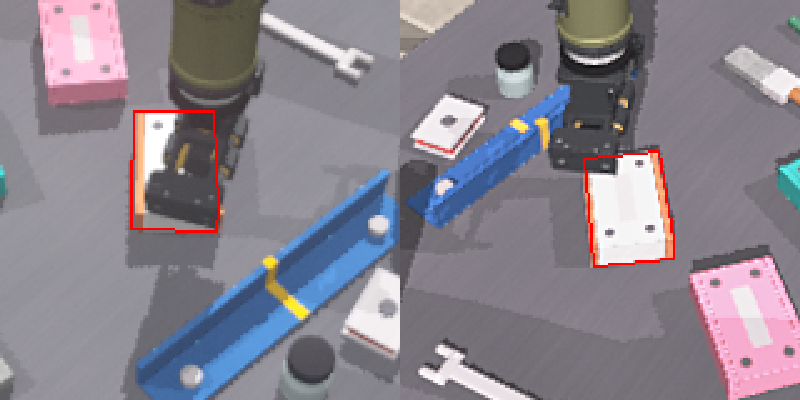

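```bash
python3 - <<'E'
from h import *
t,_=pose();ps=[snap('scene'),snap('side')]
ims=[]
for p in ps:
    im=p['frame'].copy();q=proj(p,[t,t+[0,0,.06]]);print(q)
    r=reg(p,'block',[.53,.077],.03)
    im2=im.copy();im2[r[0]>0,2]=255
    u,w=q[0].astype(int)
    S=5
    b=cv2.resize(im[w-40:w+40,u-40:u+40],(400,400),interpolation=cv2.INTER_NEAREST)
    for k in q: cv2.circle(b,(int((k[0]-u+40)*S),int((k[1]-w+40)*S)),4,(0,0,255),-1)
    ims.append(b)
    if p is ps[1]: print(fit([p],[r[0]],bparts,[.53,.077,.6]))
cv2.imwrite('pics/c5.png',np.hstack(ims));snap('wrist','w5.png')
E
```

```text
[[347.11874951 185.52923523]
 [348.34141697 171.74351169]]
[[298.83057603 238.87616975]
 [297.96124152 224.61336603]]
(array([0.53402991, 0.0767239 , 0.71813168]), np.float64(0.13076990842819214))
```

View pics/c5.png

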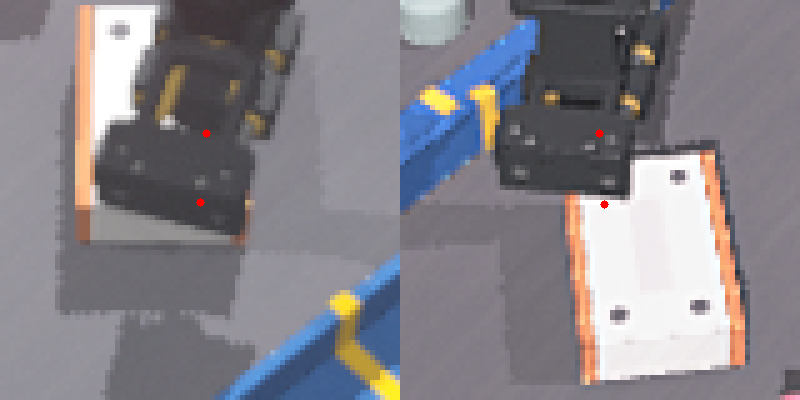

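View pics/w5.png

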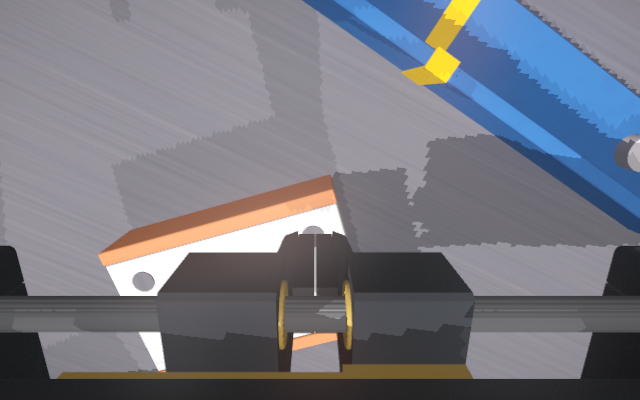

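The block hasn't moved, though the reported tip lies inside its outline, and there is no force. I check the wrist view against known points.

```bash
python3 - <<'E'
from h import *
t,R=pose();p=snap('wrist')
M=cv2.Rodrigues(np.array(p['rvec'],float))[0];c=-M.T@np.array(p['tvec']).ravel()
print('cam',c,'cam in tool',R.inv().apply(c-t), 'axis',R.inv().apply(M[2]))
print('tip',proj(p,[t, t+[0,0,.0187]]))
print('mark',proj(p,[*FE,.04]))
print('block top corners',proj(p,boxpts(.5345,.0772,.735,(-.044,.044,-.065,.065),0.,.035)[1::2]).round())
print('copper lower', proj(p,boxpts(.5345,.0772,.735,(-.044,.044,-.065,.065),0.,.035)[0::2]).round())
o=bot.get_obs();print(o['joints'],o['joint_efforts'],o['moment'])
E
```

```text
cam [0.65119524 0.0863345  0.2009195 ] cam in tool [ 0.07342576  0.00107917 -0.18607129] axis [-2.78990138e-01  7.91525890e-04  9.60293641e-01]
tip [[312.61996442 223.3258009 ]
 [312.54598536 236.26417657]]
mark [[425.08502635  82.92128247]]
block top corners [[369. 335.]
 [159. 386.]
 [328. 193.]
 [ 93. 258.]]
copper lower [[361. 299.]
 [180. 345.]
 [326. 177.]
 [127. 233.]]
[-0.12869126  0.90410465 -0.07726522  1.81064934  0.15122233  0.42872444
 -1.4309143 ] [-1.46604922e-03 -5.45591533e+01  3.35904211e-01 -8.31343889e+00
 -2.14291824e-03 -8.77423282e-02 -2.71046438e-04] [ 0.03663409  0.02188259 -0.04845294]
```

```bash
python3 - <<'E'
from h import *
p=snap('wrist');print(p['mtx'])
im=p['frame'][160:300,60:380];cv2.imwrite('pics/w6.png',cv2.resize(im,None,fx=2.5,fy=2.5,interpolation=cv2.INTER_NEAREST))
for rc,z in(((205,337),.035),((265,107),.035),((176,331),0),((252,100),0)): print(ray(p,rc,z))
for q in('block','block_top','fence_mark'):
  for d in bot.landmark_of(p,q)[:2]: print(q,d['confidence'],d['at'],ray(p,d['at'],{'block':0,'block_top':.035,'fence_mark':.04}[q]))
E
```

```text
[[342.83988337   0.         314.72904243]
 [  0.         342.83988337 191.31008923]
 [  0.           0.           1.        ]]
[0.60704797 0.05147574 0.035     ]
[0.5231251  0.14687788 0.035     ]
[0.61253844 0.05572648 0.        ]
[0.50313682 0.16634238 0.        ]
block 0.83 [262.8, 249.8] [0.53791774 0.07706157 0.        ]
fence_mark 0.87 [68.4, 436.6] [0.68446555 0.04175073 0.04      ]
```

View pics/w6.png

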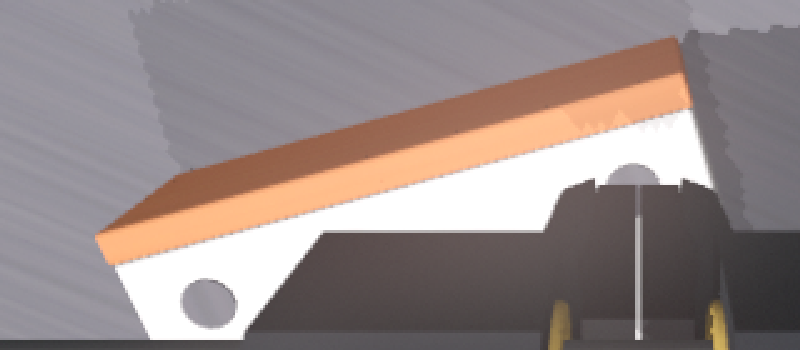

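The wrist view puts the block where I fitted it, with its near top corner at (335,189). The fingertip ends at row 233 and covers a top-face hole, so the tip is above the block, and the reported z looks too low by 20 mm or more. I go back over the gap and feel downward in small steps.

```bash
python3 -m crank '[{"dx":0.02,"dy":-0.004,"dz":-0.01,"rx":0,"ry":0,"rz":0},{"dx":0.05,"dy":-0.009,"dz":-0.01,"rx":0,"ry":0,"rz":0},{"dx":0.05,"dy":-0.009,"dz":-0.01,"rx":0,"ry":0,"rz":0},{"dx":0.05,"dy":-0.009,"dz":-0.01,"rx":0,"ry":0,"rz":0},{"dx":0.05,"dy":-0.009,"dz":-0.01,"rx":0,"ry":0,"rz":0},{"dx":0.05,"dy":-0.009,"dz":-0.01,"rx":0,"ry":0,"rz":0}]'
python3 - <<'E'
from h import *
t,R=pose();print(t)
p=snap('wrist','w7.png');snap('side','sd7.png')
for rc in ((233,304),(233,332)):
  d=[w2f(ray(p,rc,z)) for z in (0.02,.04,.06)];print(d)
b=snap('side')['frame'][170:300,210:370];cv2.imwrite('pics/sd7.png',cv2.resize(b,None,fx=5,fy=4.5))
E
```

```text
time: 5.95
tcp_pos: [0.625, 0.0835, 0.0244]
tcp_rot: [0.001, 0.974, 0.225, 0.001]
wrist_force: [0.8, 0.3, 0.5]
opening: 0.0005
[0.6249935  0.08347626 0.0243555 ]
[array([-0.06567988,  0.03439114]), array([-0.05815548,  0.03845433]), array([-0.05063108,  0.04251753])]
[array([-0.05672154,  0.02019392]), array([-0.05013797,  0.02574813]), array([-0.04355439,  0.03130234])]
```

View pics/sd7.png

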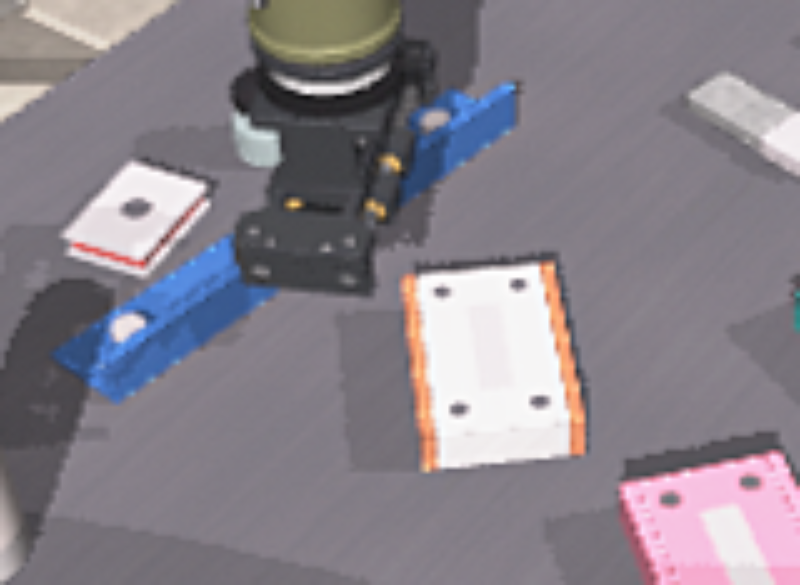

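View pics/w7.png

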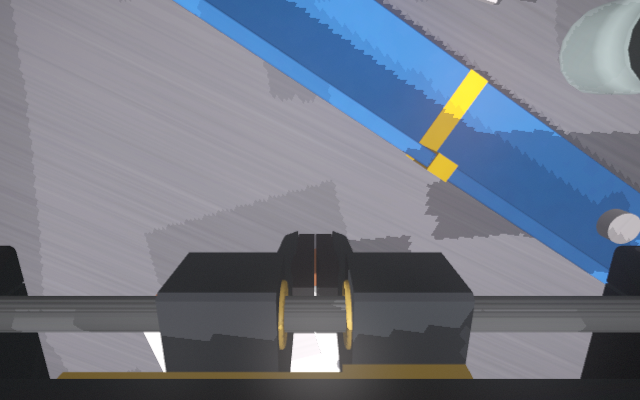

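The wrist view shows the mark at (440,160) and the closed tips at (315,235) over bare table. In the side view the block is untouched. I feel downward now.

```bash
python3 -m crank '[{"dx":0,"dy":0,"dz":0.004,"rx":0,"ry":0,"rz":0},{"dx":0,"dy":0,"dz":0.008,"rx":0,"ry":0,"rz":0},{"dx":0,"dy":0,"dz":0.012,"rx":0,"ry":0,"rz":0},{"dx":0,"dy":0,"dz":0.016,"rx":0,"ry":0,"rz":0},{"dx":0,"dy":0,"dz":0.019,"rx":0,"ry":0,"rz":0},{"dx":0,"dy":0,"dz":0.02,"rx":0,"ry":0,"rz":0}]'
python3 -m crank '[{"dx":0,"dy":0,"dz":0.002,"rx":0,"ry":0,"rz":0},{"dx":0,"dy":0,"dz":0.002,"rx":0,"ry":0,"rz":0}]'

```

```text
time: 6.6
tcp_pos: [0.6251, 0.0838, 0.0038]
tcp_rot: [0.001, 0.974, 0.225, 0.001]
wrist_force: [0.1, -1.2, 0.5]
opening: 0.0005
time: 6.77
tcp_pos: [0.6247, 0.0838, 0.0012]
tcp_rot: [0.001, 0.974, 0.225, 0.0]
wrist_force: [0.8, -0.7, 0.9]
opening: 0.0003
```

```bash
for i in 1 ; do python3 -m crank '[{"dx":0,"dy":0,"dz":0.003,"rx":0,"ry":0,"rz":0},{"dx":0,"dy":0,"dz":0.005,"rx":0,"ry":0,"rz":0},{"dx":0,"dy":0,"dz":0.005,"rx":0,"ry":0,"rz":0}]'; done
python3 - <<'E'
from h import *
p=snap('wrist','w8.png');t,_=pose();print(t,bot.get_obs()['wrist_force'])
print(proj(p,[[*FE,.04],[*FE,0]]))
for d in bot.landmark_of(p,'fence_mark')[:2]: print(d['at'],d['confidence'])
E
```

```text
time: 7.02
tcp_pos: [0.6244, 0.0837, -0.0042]
tcp_rot: [0.001, 0.974, 0.225, -0.0]
wrist_force: [0.0, -0.3, 0.2]
opening: 0.0004
[ 0.62452898  0.08363473 -0.00402922] [0.06455922 0.35090468 0.20601512]
[[449.41583962 197.08249979]
 [421.51860459 175.36310084]]
[189.6, 459.4] 0.9
```

View pics/w8.png

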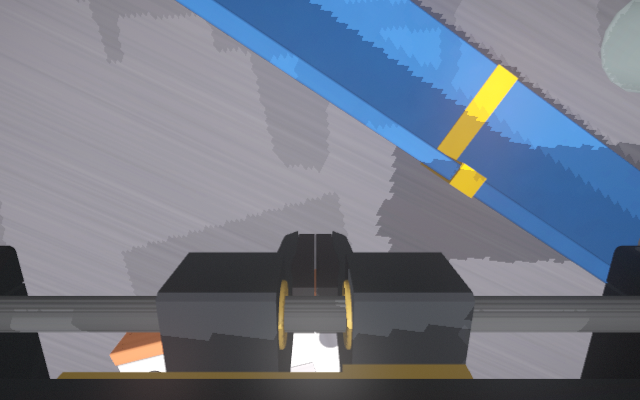

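Reported z is -4 mm with no contact, so the z reading is biased. I keep feeling for the table.

```bash
python3 -m crank '[{"dx":0,"dy":0,"dz":0.003,"rx":0,"ry":0,"rz":0},{"dx":0,"dy":0,"dz":0.005,"rx":0,"ry":0,"rz":0},{"dx":0,"dy":0,"dz":0.005,"rx":0,"ry":0,"rz":0}]' | sed -n '2p;4p'
```

```text
tcp_pos: [0.6243, 0.0837, -0.0093]
wrist_force: [0.2, -0.1, 0.9]
```

```bash
python3 -m crank '[{"dx":0,"dy":0,"dz":0.003,"rx":0,"ry":0,"rz":0},{"dx":0,"dy":0,"dz":0.003,"rx":0,"ry":0,"rz":0}]' | sed -n '2p;4p'
```

```text
tcp_pos: [0.6239, 0.0835, -0.0129]
wrist_force: [-0.2, -0.6, -0.1]
```

```bash
python3 -m crank '[{"dx":0,"dy":0,"dz":0.003,"rx":0,"ry":0,"rz":0},{"dx":0,"dy":0,"dz":0.003,"rx":0,"ry":0,"rz":0}]' | sed -n '2p;4p'
```

```text
tcp_pos: [0.6234, 0.0835, -0.0165]
wrist_force: [0.1, 0.0, 0.6]
```

```bash
python3 -m crank '[{"dx":0,"dy":0,"dz":0.003,"rx":0,"ry":0,"rz":0},{"dx":0,"dy":0,"dz":0.003,"rx":0,"ry":0,"rz":0}]' | sed -n '2p;4p'
```

```text
tcp_pos: [0.623, 0.0834, -0.0201]
wrist_force: [0.0, -1.1, -0.5]
```

```bash
python3 -m crank '[{"dx":0,"dy":0,"dz":0.002,"rx":0,"ry":0,"rz":0},{"dx":0,"dy":0,"dz":0.002,"rx":0,"ry":0,"rz":0}]' | sed -n '2p;4p'
```

```text
tcp_pos: [0.6226, 0.0834, -0.0226]
wrist_force: [-0.0, 0.6, 0.2]
```

```bash
python3 - <<'E'
from h import *
snap('wrist','w9.png');p=snap('side');b=p['frame'][170:300,210:370];cv2.imwrite('pics/sd9.png',cv2.resize(b,None,fx=5,fy=4.5))
E
```

```text
(no output)
```

View pics/w9.png

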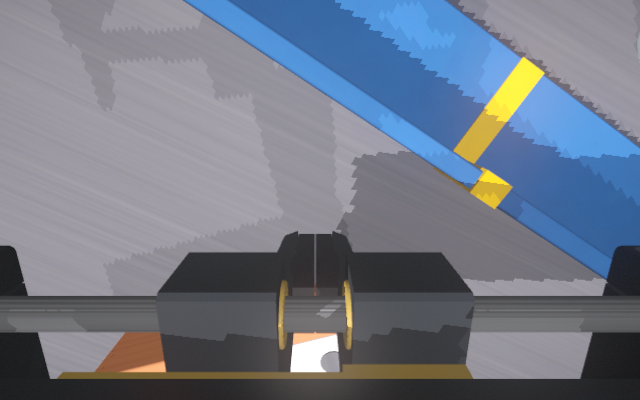

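View pics/sd9.png

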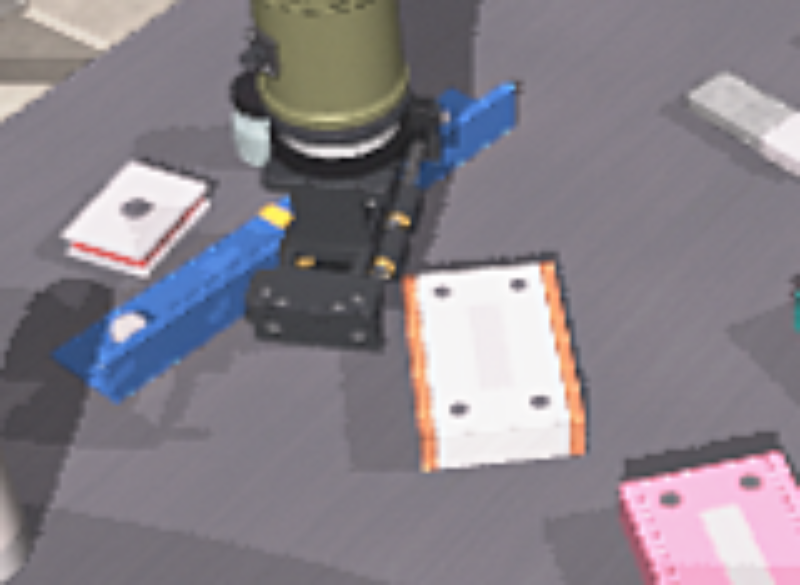

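```bash
python3 - <<'E'
from h import *
p=snap('side');t,_=pose();print(t)
for h in(.02,.04,.06,.08,.1,.12):
    print(h,proj(p,[[.617,.184,h],[.549,.151,h]]).round(1).tolist(), ray(p,(247.3,286),h).round(3),ray(p,(243,261),h).round(3))
E
```

```text
[ 0.62298173  0.08340027 -0.02213678]
0.02 [[261.3, 262.0], [288.4, 265.2]] [0.594 0.104 0.02 ] [0.663 0.132 0.02 ]
0.04 [[260.6, 257.4], [288.0, 260.5]] [0.582 0.117 0.04 ] [0.65  0.144 0.04 ]
0.06 [[259.8, 252.6], [287.5, 255.8]] [0.57 0.13 0.06] [0.636 0.156 0.06 ]
0.08 [[258.9, 247.7], [287.0, 250.9]] [0.559 0.143 0.08 ] [0.623 0.168 0.08 ]
0.1 [[258.1, 242.7], [286.6, 245.9]] [0.547 0.156 0.1  ] [0.61  0.181 0.1  ]
0.12 [[257.2, 237.6], [286.1, 240.7]] [0.536 0.168 0.12 ] [0.597 0.193 0.12 ]
```

The body's lower edge triangulates to about z = 0.095, so the tip is near z = 0.03. I continue down.

```bash
python3 -m crank '[{"dx":0,"dy":0,"dz":0.003,"rx":0,"ry":0,"rz":0},{"dx":0,"dy":0,"dz":0.005,"rx":0,"ry":0,"rz":0},{"dx":0,"dy":0,"dz":0.005,"rx":0,"ry":0,"rz":0}]' | sed -n '2p;4p'
```

```text
tcp_pos: [0.6226, 0.0834, -0.0276]
wrist_force: [-0.6, -0.3, 0.7]
```

```bash
python3 -m crank '[{"dx":0,"dy":0,"dz":0.002,"rx":0,"ry":0,"rz":0},{"dx":0,"dy":0,"dz":0.004,"rx":0,"ry":0,"rz":0},{"dx":0,"dy":0,"dz":0.004,"rx":0,"ry":0,"rz":0}]' | sed -n '2p;4p'
```

```text
tcp_pos: [0.6222, 0.0833, -0.0321]
wrist_force: [-0.9, -0.0, -0.5]
```

```bash
python3 -m crank '[{"dx":0,"dy":0,"dz":0.002,"rx":0,"ry":0,"rz":0},{"dx":0,"dy":0,"dz":0.003,"rx":0,"ry":0,"rz":0},{"dx":0,"dy":0,"dz":0.003,"rx":0,"ry":0,"rz":0}]' | sed -n '2p;4p'
```

```text
tcp_pos: [0.6219, 0.0832, -0.0354]
wrist_force: [0.5, -0.7, -0.1]
```

```bash
python3 -m crank '[{"dx":0,"dy":0,"dz":0.002,"rx":0,"ry":0,"rz":0},{"dx":0,"dy":0,"dz":0.004,"rx":0,"ry":0,"rz":0},{"dx":0,"dy":0,"dz":0.004,"rx":0,"ry":0,"rz":0}]' | sed -n '2p;4p'
```

```text
tcp_pos: [0.622, 0.0832, -0.0393]
wrist_force: [-0.5, -0.0, 2.0]
```

```bash
python3 -m crank '[{"dx":-0.004,"dy":0.001,"dz":0,"rx":0,"ry":0,"rz":0},{"dx":-0.008,"dy":0.002,"dz":0,"rx":0,"ry":0,"rz":0},{"dx":-0.012,"dy":0.003,"dz":0,"rx":0,"ry":0,"rz":0},{"dx":-0.016,"dy":0.004,"dz":0,"rx":0,"ry":0,"rz":0},{"dx":-0.02,"dy":0.005,"dz":0,"rx":0,"ry":0,"rz":0},{"dx":-0.024,"dy":0.006,"dz":0,"rx":0,"ry":0,"rz":0}]'
python3 -c "
from h import *
look('l10.png',[.535,.077,.7],('side',));snap('wrist','w10.png')"
```

```text
time: 9.68
tcp_pos: [0.6049, 0.0669, -0.0388]
tcp_rot: [0.001, 0.974, 0.225, -0.001]
wrist_force: [4.7, -0.6, -1.5]
opening: 0.0003
areas [np.float32(1304.0)]
block [0.5269 0.0757 0.59  ] cost 0.085 fence frame [-0.1528  0.0156] rel yaw 0.702
tip in block [ 0.0586 -0.0507] tip [ 0.6037  0.0662 -0.0388] F [2.5 0.8 0.5] t 9.7833
```

View pics/l10.png

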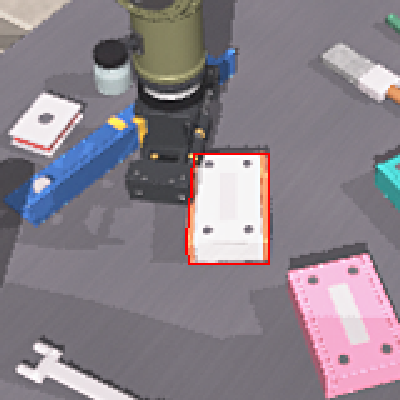

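View pics/w10.png

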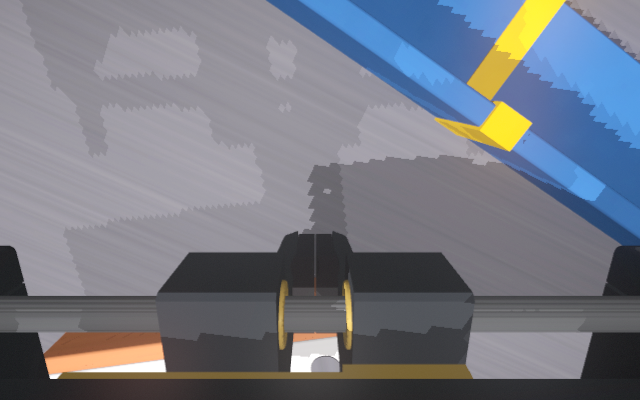

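The tip is on the corner now and the block has turned from 0.74 to 0.59 rad. I continue the arc, turning the tool along with the block.

```bash
python3 -m crank '[{"dx":-0.004,"dy":0.0005,"dz":0,"rx":0,"ry":0,"rz":0.03},{"dx":-0.008,"dy":0.001,"dz":0,"rx":0,"ry":0,"rz":0.06},{"dx":-0.012,"dy":0.001,"dz":0,"rx":0,"ry":0,"rz":0.09},{"dx":-0.016,"dy":0.001,"dz":0,"rx":0,"ry":0,"rz":0.12},{"dx":-0.02,"dy":0.001,"dz":0,"rx":0,"ry":0,"rz":0.15},{"dx":-0.024,"dy":0.0005,"dz":0,"rx":0,"ry":0,"rz":0.18},{"dx":-0.028,"dy":0,"dz":0,"rx":0,"ry":0,"rz":0.21},{"dx":-0.032,"dy":-0.0005,"dz":0,"rx":0,"ry":0,"rz":0.24},{"dx":-0.036,"dy":-0.0015,"dz":0,"rx":0,"ry":0,"rz":0.27},{"dx":-0.04,"dy":-0.0025,"dz":0,"rx":0,"ry":0,"rz":0.3}]'
python3 -c "
from h import *
v=look('l11.png',[.51,.07,.25],('side',));shift([.5,.05,0],FA)"
```

```text
time: 10.67
tcp_pos: [0.5686, 0.0501, -0.0382]
tcp_rot: [0.002, 0.997, 0.075, 0.0]
wrist_force: [6.2, -2.2, -0.2]
opening: 0.0004
areas [np.float32(1496.0)]
block [0.5004 0.0778 0.2586] cost 0.046 fence frame [-0.1794  0.0147] rel yaw 0.371
tip in block [ 0.0575 -0.044 ] tip [ 0.5673  0.05   -0.0383] F [ 4.3 -1.4  0.8] t 10.7667
goal [0.5, 0.05, 0] shift [-0.0666 -0.0099 -0.0382] rot [0.005 0.002 0.262] yaw now 0.15
```

View pics/l11.png

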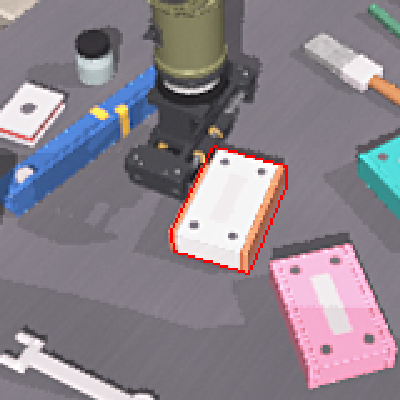

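The block is at 0.26 rad, 0.37 rad from parallel, with its middle 15 mm off the mark along the fence. I now back off, lift over and push from behind with the fingers spread. First I check the room beside the decoys.

```bash
python3 -m crank '[{"dx":0.01,"dy":0,"dz":0,"rx":0,"ry":0,"rz":0},{"dx":0.02,"dy":0,"dz":-0.01,"rx":0,"ry":0,"rz":0},{"dx":0.02,"dy":0,"dz":-0.04,"rx":0,"ry":0,"rz":0.05},{"dx":0.02,"dy":0,"dz":-0.08,"rx":0,"ry":0,"rz":0.15},{"dx":0.02,"dy":0,"dz":-0.12,"rx":0,"ry":0,"rz":0.26},{"dx":0.02,"dy":0,"dz":-0.12,"rx":0,"ry":0,"rz":0.26},{"dx":0.02,"dy":0,"dz":-0.12,"rx":0,"ry":0,"rz":0.26}]' 0.07
python3 - <<'E'
from h import *
v=look('l12.png',[.50,.078,.25],('side',))
p=snap('side')
for n in((.335,.14),(.338,-.075)):
    r=reg(p,'block',n,.03);w,c=fit([p],[r[0]],bparts,[*n,.3]);print(n,w,c)
    C=np.array(boxpts(*w,(-.044,.044,-.065,.065),0.,.035))[::2];print(np.round([w2f(k) for k in C],3).tolist())
C=np.array(boxpts(*v,(-.044,.044,-.065,.065),0.,.035))[::2];print(np.round([w2f(k) for k in C],3).tolist())
for z in(.08,-.038): shift(f2w(-.263,.014,z),FA)
E
```

```text
time: 11.35
tcp_pos: [0.5871, 0.0539, 0.0835]
tcp_rot: [0.002, 0.998, -0.055, -0.0]
wrist_force: [-0.1, 0.1, -1.0]
opening: 0.045
areas [np.float32(1529.0)]
block [0.5013 0.0776 0.2368] cost 0.039 fence frame [-0.1785  0.0145] rel yaw 0.349
tip in block [ 0.076  -0.0428] tip [0.5852 0.0538 0.0808] F [-0.2  0.7 -0.2] t 11.45
(0.335, 0.14) [0.34005749 0.13319841 0.86464522] 0.04909968376159668
[[-0.316, -0.021], [-0.423, 0.052], [-0.266, 0.052], [-0.374, 0.125]]
(0.338, -0.075) [ 0.33704061 -0.07354701  1.11724492] 0.04351627826690674
[[-0.278, -0.217], [-0.401, -0.174], [-0.249, -0.134], [-0.371, -0.091]]
[[-0.198, -0.062], [-0.242, 0.061], [-0.115, -0.032], [-0.159, 0.091]]
goal [0.41721254 0.08650674 0.08      ] shift [-0.1708 -0.0143  0.0008] rot [0.006 0.005 0.002] yaw now -0.11
goal [ 0.41721254  0.08650674 -0.038     ] shift [-0.1702 -0.0151  0.1188] rot [0.006 0.005 0.002] yaw now -0.11
```

View pics/l12.png

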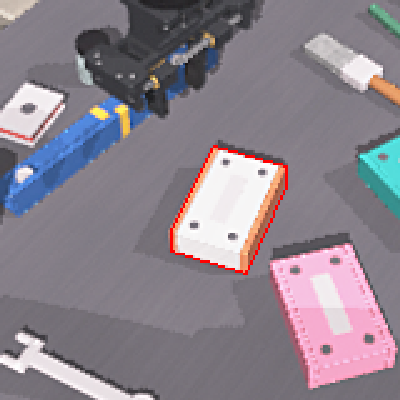

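A pink corner leaves only about 24 mm behind the block's rear corner, too little for the spread fingers. I first push forward with closed tips a little off-centre on the rear copper face, which also keeps turning the block the right way.

```bash
python3 - <<'E'
from h import *
shift(f2w(-.254,.025,.08),FA)
E
```

```text
goal [0.42738557 0.09643193 0.08      ] shift [-0.1618 -0.0253  0.0007] rot [0.006 0.005 0.002] yaw now -0.11
```

```bash
python3 -m crank '[{"dx":-0.04,"dy":-0.006,"dz":0,"rx":0,"ry":0,"rz":0},{"dx":-0.08,"dy":-0.012,"dz":0,"rx":0,"ry":0,"rz":0},{"dx":-0.12,"dy":-0.019,"dz":0,"rx":0,"ry":0,"rz":0},{"dx":-0.162,"dy":-0.025,"dz":0,"rx":0,"ry":0,"rz":0},{"dx":-0.162,"dy":-0.025,"dz":0,"rx":0,"ry":0,"rz":0},{"dx":-0.162,"dy":-0.025,"dz":0,"rx":0,"ry":0,"rz":0},{"dx":-0.162,"dy":-0.025,"dz":0,"rx":0,"ry":0,"rz":0},{"dx":-0.162,"dy":-0.025,"dz":0,"rx":0,"ry":0,"rz":0}]' 0
python3 - <<'E'
from h import *
shift(f2w(-.254,.025,-.036),FA)
snap('wrist','w13.png');p=snap('side');b=p['frame'][190:340,250:420];cv2.imwrite('pics/sd13.png',cv2.resize(b,None,fx=4,fy=4))
E
```

```text
time: 12.27
tcp_pos: [0.429, 0.096, 0.0804]
tcp_rot: [0.003, 0.998, -0.055, -0.002]
wrist_force: [0.2, 0.1, 0.9]
opening: 0.0157
goal [ 0.42738557  0.09643193 -0.036     ] shift [-0.0012 -0.0009  0.1164] rot [0.006 0.004 0.001] yaw now -0.111
```

View pics/w13.png

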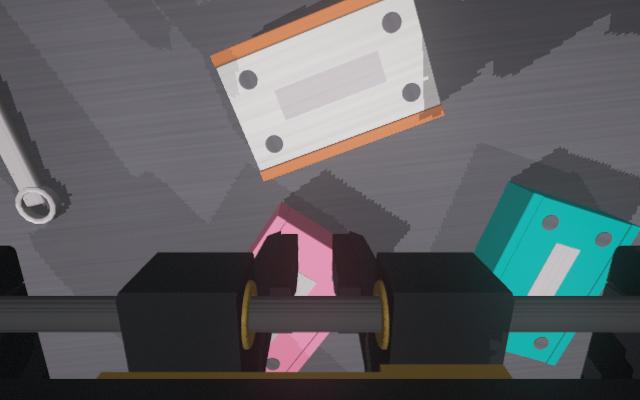

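View pics/sd13.png

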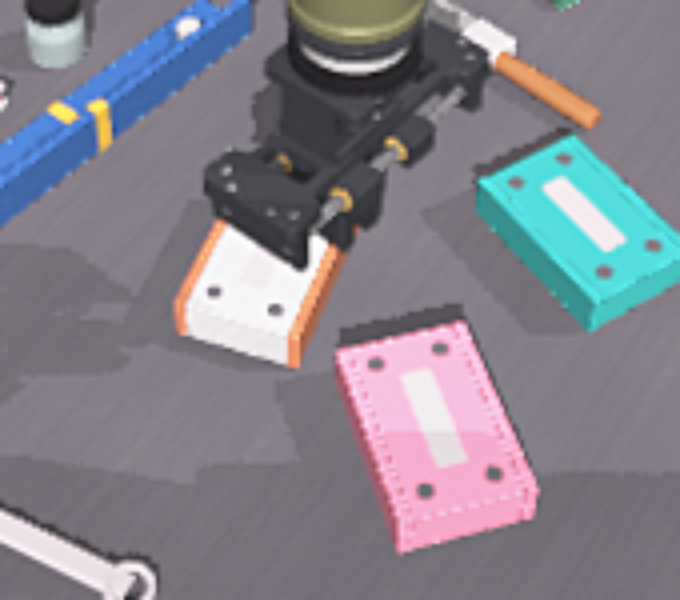

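The wrist view shows the block's rear copper edge from (262,181) to (443,112) and the pink corner at (282,205). I check the gap from this view too.

```bash
python3 - <<'E'
from h import *
p=snap('wrist')
for rc,z in(((175,261),.035),((109,443),.035),((219,283),.035),((204,281),0.)): print(rc,w2f(ray(p,rc,z)).round(4))
E
```

```text
(175, 261) [-0.2342  0.0613]
(109, 443) [-0.1897 -0.0603]
(219, 283) [-0.2668  0.047 ]
(204, 281) [-0.2671  0.0515]
```

```bash
python3 -m crank '[{"dx":0,"dy":-0.001,"dz":0.02,"rx":0,"ry":0,"rz":0},{"dx":0,"dy":-0.001,"dz":0.045,"rx":0,"ry":0,"rz":0},{"dx":0,"dy":-0.001,"dz":0.07,"rx":0,"ry":0,"rz":0},{"dx":0,"dy":-0.001,"dz":0.09,"rx":0,"ry":0,"rz":0},{"dx":0,"dy":-0.001,"dz":0.105,"rx":0,"ry":0,"rz":0},{"dx":0,"dy":-0.001,"dz":0.115,"rx":0,"ry":0,"rz":0},{"dx":0,"dy":-0.001,"dz":0.115,"rx":0,"ry":0,"rz":0},{"dx":0,"dy":-0.001,"dz":0.115,"rx":0,"ry":0,"rz":0}]' 0
python3 - <<'E'
from h import *
t,_=pose();print(w2f(t),t)
snap('wrist','w14.png')
E
```

```text
time: 13.08
tcp_pos: [0.436, 0.098, -0.0263]
tcp_rot: [0.005, 0.998, -0.056, -0.011]
wrist_force: [-3.1, -1.1, 3.0]
opening: 0.0003
[-0.2456041  0.0275319] [ 0.43601184  0.09800958 -0.02629497]
```

View pics/w14.png

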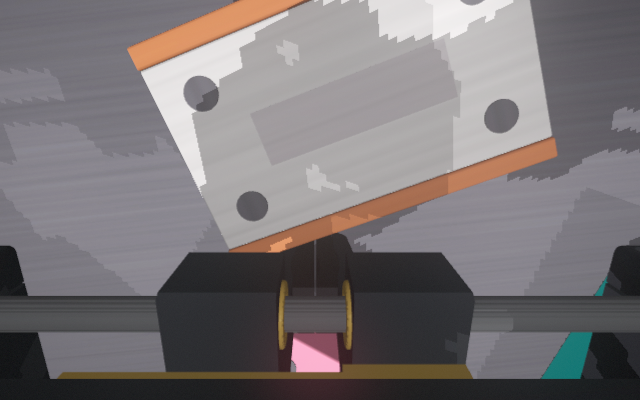

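The tip is just behind the rear copper face, at (320,240) in the wrist view. It stopped 9 mm high at the edge of the arm's reach, so I push forward and sink gradually.

```bash
python3 -m crank '[{"dx":0.003,"dy":0,"dz":0.001,"rx":0,"ry":0,"rz":0},{"dx":0.006,"dy":0,"dz":0.002,"rx":0,"ry":0,"rz":0},{"dx":0.01,"dy":0,"dz":0.003,"rx":0,"ry":0,"rz":0},{"dx":0.014,"dy":0,"dz":0.004,"rx":0,"ry":0,"rz":0},{"dx":0.018,"dy":0,"dz":0.005,"rx":0,"ry":0,"rz":0},{"dx":0.022,"dy":0,"dz":0.006,"rx":0,"ry":0,"rz":0}]'
python3 - <<'E'
from h import *
v=look('l15.png',[.51,.078,.2],('side',))
t,_=pose();print(w2f(t),t);shift(f2w(-.22,.0275,-.036),FA)
E
```

```text
time: 13.63
tcp_pos: [0.4486, 0.098, -0.0332]
tcp_rot: [0.003, 0.998, -0.054, -0.019]
wrist_force: [-13.3, 3.6, 11.3]
opening: 0.0001
areas [np.float32(256.0)]
block [0.5498 0.0743 0.6956] cost 0.82 fence frame [-0.1298  0.0167] rel yaw 0.808
tip in block [-0.0608  0.0817] tip [ 0.4508  0.098  -0.0334] F [-10.1   4.7   5.1] t 13.7333
[-0.23091476  0.02918064] [ 0.45079342  0.09800623 -0.03338437]
goal [ 0.46145196  0.09511622 -0.036     ] shift [0.011  0.0017 0.0022] rot [0.008 0.035 0.004] yaw now -0.108
```

View pics/l15.png

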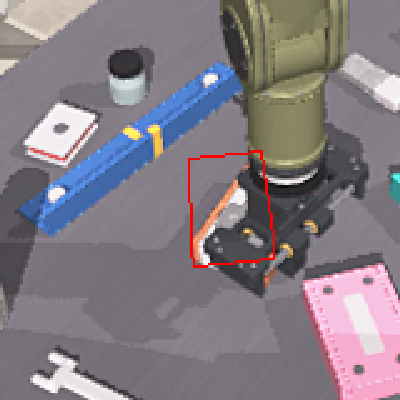

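```bash
python3 - <<'E'
from h import *
a=snap('scene');b=snap('wrist')
cv2.imwrite('pics/c16.png',np.hstack([cv2.resize(a['frame'][90:250,250:410],(400,400)),cv2.resize(b['frame'][:,120:520],(400,400))]))
for p in(a,b):
    for d in bot.regions_of(p,'block')[:3]: print(d['at'],d['confidence'],d['region'].sum(),w2f(ray(p,d['at'],.03)))
E
```

```text
[166.8, 330.5] 0.76 1695 [-0.15682579  0.0009866 ]
[118.5, 295.3] 0.72 693 [-0.34844583  0.03858522]
[164.0, 245.0] 0.55 1561 [-0.31014553 -0.1621276 ]
[112.5, 355.4] 0.84 91793 [-0.16169129  0.01589827]
[352.5, 312.0] 0.71 1598 [-0.2640748   0.03068568]
[365.9, 576.8] 0.53 238 [-0.27209856 -0.08751527]
```

View pics/c16.png

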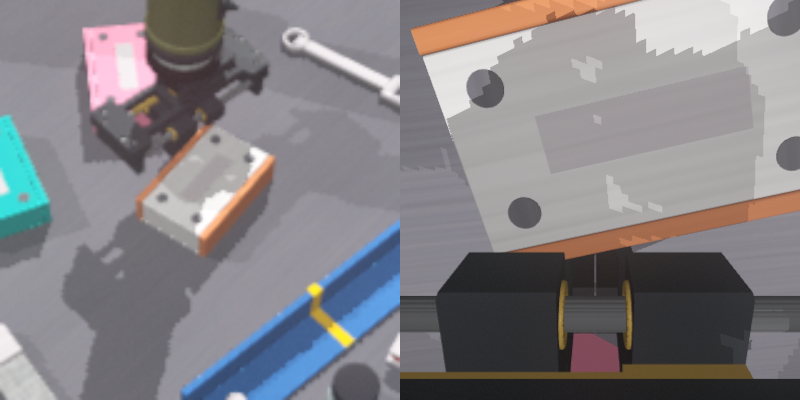

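In the scene view the block is nearly parallel to the fence and flat. I take out the tool's tilt and push on.

```bash
python3 -m crank '[{"dx":0.003,"dy":0,"dz":0,"rx":0,"ry":0.01,"rz":0},{"dx":0.006,"dy":0,"dz":0,"rx":0,"ry":0.02,"rz":0},{"dx":0.01,"dy":0,"dz":0,"rx":0,"ry":0.03,"rz":0},{"dx":0.014,"dy":0,"dz":0,"rx":0,"ry":0.035,"rz":0},{"dx":0.018,"dy":0,"dz":0,"rx":0,"ry":0.035,"rz":0},{"dx":0.022,"dy":0,"dz":0,"rx":0,"ry":0.035,"rz":0}]'
python3 - <<'E'
from h import *
v=look('l17.png',[.53,.085,.1],('scene',))
t,_=pose();print(w2f(t),t);shift(f2w(-.22,.0275,-.036),FA)
E
```

```text
time: 14.43
tcp_pos: [0.4647, 0.0995, -0.0341]
tcp_rot: [0.001, 0.999, -0.052, -0.008]
wrist_force: [-12.0, 5.5, 7.9]
opening: 0.0006
areas [np.float32(1618.0)]
block [0.5215 0.0757 0.0526] cost 0.09 fence frame [-0.1581  0.0149] rel yaw 0.165
tip in block [-0.0529  0.0264] tip [ 0.4673  0.0992 -0.0342] F [-10.    6.    6.2] t 14.5333
[-0.21466927  0.0322539 ] [ 0.46728061  0.09924454 -0.03416383]
goal [ 0.46145196  0.09511622 -0.036     ] shift [-0.0054  0.0047  0.0019] rot [0.003 0.01  0.009] yaw now -0.104
```

View pics/l17.png

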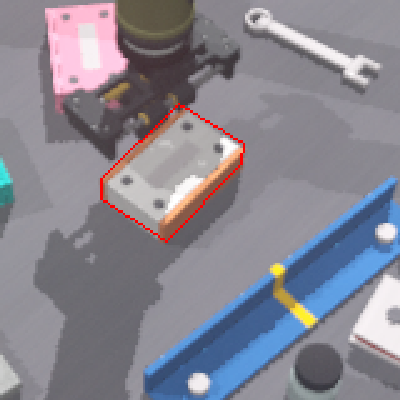

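Remaining error is 0.165 rad and 15 mm along the fence. There is room to back off, spread the fingers to 70 mm and centre them for a flat two-point push.

```bash
python3 -m crank '[{"dx":-0.007,"dy":0,"dz":0,"rx":0,"ry":0,"rz":0},{"dx":-0.014,"dy":0,"dz":0,"rx":0,"ry":0,"rz":0},{"dx":-0.014,"dy":0.01,"dz":0,"rx":0,"ry":0,"rz":0},{"dx":-0.014,"dy":0.019,"dz":0,"rx":0,"ry":0.01,"rz":0.009},{"dx":-0.014,"dy":0.019,"dz":0,"rx":0,"ry":0.01,"rz":0.009},{"dx":-0.014,"dy":0.019,"dz":0,"rx":0,"ry":0.01,"rz":0.009},{"dx":-0.014,"dy":0.019,"dz":0,"rx":0,"ry":0.01,"rz":0.009},{"dx":-0.014,"dy":0.019,"dz":0,"rx":0,"ry":0.01,"rz":0.009}]' 
python3 -m crank '[{"dx":0,"dy":0,"dz":0,"rx":0,"ry":0,"rz":0},{"dx":0,"dy":0,"dz":0,"rx":0,"ry":0,"rz":0},{"dx":0,"dy":0,"dz":0,"rx":0,"ry":0,"rz":0},{"dx":0,"dy":0,"dz":0,"rx":0,"ry":0,"rz":0},{"dx":0,"dy":0,"dz":0,"rx":0,"ry":0,"rz":0},{"dx":0,"dy":0,"dz":0,"rx":0,"ry":0,"rz":0},{"dx":0,"dy":0,"dz":0,"rx":0,"ry":0,"rz":0},{"dx":0,"dy":0,"dz":0,"rx":0,"ry":0,"rz":0}]' 0.07
python3 - <<'E'
from h import *
v=look('l18.png',[.522,.076,.05],('scene',))
t,_=pose();print(w2f(t),t);shift(f2w(-.22,.0275,-.036),FA)
E
```

```text
time: 15.2
tcp_pos: [0.4546, 0.083, -0.0317]
tcp_rot: [0.002, 0.998, -0.056, -0.003]
wrist_force: [0.6, 0.3, 0.3]
opening: 0.0002
time: 15.87
tcp_pos: [0.4546, 0.083, -0.0317]
tcp_rot: [0.002, 0.998, -0.056, -0.003]
wrist_force: [0.4, 0.2, 0.2]
opening: 0.0516
areas [np.float32(1747.0)]
block [0.5243 0.0726 0.0114] cost 0.037 fence frame [-0.1551  0.0122] rel yaw 0.123
tip in block [-0.0695  0.0112] tip [ 0.4546  0.083  -0.0317] F [ 0.1  0.2 -0.4] t 15.9667
[-0.22542464  0.01470097] [ 0.45463082  0.08300367 -0.03174298]
goal [ 0.46145196  0.09511622 -0.036     ] shift [ 0.0055 -0.0128  0.0042] rot [0.004 0.005 0.   ] yaw now -0.112
```

View pics/l18.png

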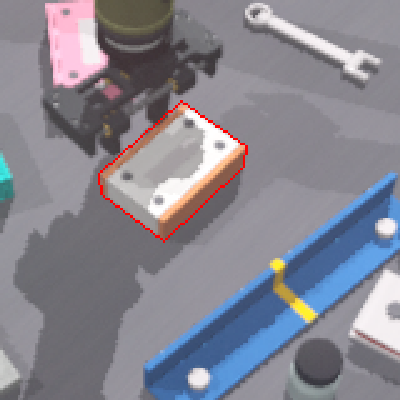

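The block is at (-0.155, 0.012) in the fence frame, 0.12 rad from parallel. I push forward with a slight sideways drift toward the mark.

```bash
python3 -m crank '[{"dx":0.004,"dy":0,"dz":0.001,"rx":0,"ry":0,"rz":0},{"dx":0.008,"dy":0,"dz":0.002,"rx":0,"ry":0,"rz":0},{"dx":0.012,"dy":0,"dz":0.003,"rx":0,"ry":0,"rz":0},{"dx":0.016,"dy":0,"dz":0.003,"rx":0,"ry":0,"rz":0},{"dx":0.02,"dy":0,"dz":0.003,"rx":0,"ry":0,"rz":0},{"dx":0.024,"dy":0.0005,"dz":0.003,"rx":0,"ry":0,"rz":0},{"dx":0.028,"dy":0.001,"dz":0.003,"rx":0,"ry":0,"rz":0},{"dx":0.032,"dy":0.0015,"dz":0.003,"rx":0,"ry":0,"rz":0},{"dx":0.036,"dy":0.002,"dz":0.003,"rx":0,"ry":0,"rz":0},{"dx":0.04,"dy":0.0025,"dz":0.003,"rx":0,"ry":0,"rz":0},{"dx":0.044,"dy":0.003,"dz":0.003,"rx":0,"ry":0,"rz":0},{"dx":0.048,"dy":0.0035,"dz":0.003,"rx":0,"ry":0,"rz":0},{"dx":0.052,"dy":0.004,"dz":0.003,"rx":0,"ry":0,"rz":0},{"dx":0.056,"dy":0.0045,"dz":0.003,"rx":0,"ry":0,"rz":0},{"dx":0.06,"dy":0.005,"dz":0.003,"rx":0,"ry":0,"rz":0}]'
python3 - <<'E'
from h import *
v=look('l19.png',[.56,.065,-.1],('scene',))
t,_=pose();print(w2f(t),t);shift(f2w(-.098,.0,-.036),FA)
E
```

```text
time: 17.22
tcp_pos: [0.5025, 0.0752, -0.0354]
tcp_rot: [-0.001, 0.998, -0.054, -0.013]
wrist_force: [-17.5, 3.6, 14.5]
opening: 0.0698
areas [np.float32(1835.0)]
block [ 0.5588  0.0602 -0.1077] cost 0.038 fence frame [-0.1194  0.0037] rel yaw 0.004
tip in block [-0.0543  0.0083] tip [ 0.5057  0.0743 -0.0355] F [-12.9   3.5   7.6] t 17.3167
[-0.17368546  0.01172218] [ 0.5057129   0.07426087 -0.03545832]
goal [ 0.57961401  0.05415307 -0.036     ] shift [ 0.0756  0.0119 -0.001 ] rot [0.    0.02  0.003] yaw now -0.109
```

View pics/l19.png

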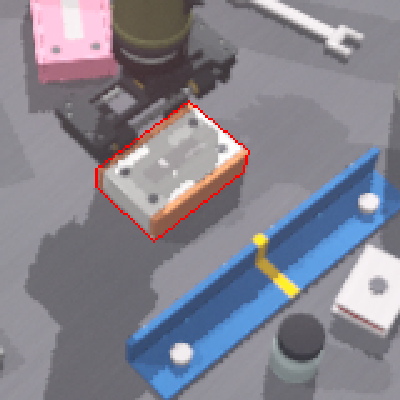

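Parallel to within 0.004 rad and 4 mm from the mark along the fence. I push straight on and stop just short.

```bash
python3 -m crank '[{"dx":0.004,"dy":0,"dz":-0.001,"rx":0,"ry":0.005,"rz":0},{"dx":0.008,"dy":0.0005,"dz":-0.001,"rx":0,"ry":0.01,"rz":0},{"dx":0.012,"dy":0.0005,"dz":-0.001,"rx":0,"ry":0.015,"rz":0},{"dx":0.016,"dy":0.001,"dz":-0.001,"rx":0,"ry":0.015,"rz":0},{"dx":0.02,"dy":0.001,"dz":-0.001,"rx":0,"ry":0.015,"rz":0},{"dx":0.024,"dy":0.0015,"dz":-0.001,"rx":0,"ry":0.015,"rz":0},{"dx":0.028,"dy":0.0015,"dz":-0.001,"rx":0,"ry":0.015,"rz":0},{"dx":0.032,"dy":0.002,"dz":-0.001,"rx":0,"ry":0.015,"rz":0},{"dx":0.036,"dy":0.002,"dz":-0.001,"rx":0,"ry":0.015,"rz":0},{"dx":0.04,"dy":0.0025,"dz":-0.001,"rx":0,"ry":0.015,"rz":0},{"dx":0.044,"dy":0.0025,"dz":-0.001,"rx":0,"ry":0.015,"rz":0},{"dx":0.048,"dy":0.003,"dz":-0.001,"rx":0,"ry":0.015,"rz":0},{"dx":0.052,"dy":0.003,"dz":-0.001,"rx":0,"ry":0.015,"rz":0},{"dx":0.056,"dy":0.003,"dz":-0.001,"rx":0,"ry":0.015,"rz":0},{"dx":0.06,"dy":0.003,"dz":-0.001,"rx":0,"ry":0.015,"rz":0},{"dx":0.063,"dy":0.003,"dz":-0.001,"rx":0,"ry":0.015,"rz":0}]'
python3 - <<'E'
from h import *
v=look('l20.png',[.62,.052,-.11],('scene',))
t,_=pose();print(w2f(t),t);shift(f2w(-.098,.0,-.036),FA)
E
```

```text
time: 18.65
tcp_pos: [0.5578, 0.0665, -0.0362]
tcp_rot: [-0.002, 0.998, -0.054, -0.012]
wrist_force: [-18.4, 1.8, 15.8]
opening: 0.07
areas [np.float32(1908.0)]
block [ 0.6137  0.052  -0.1134] cost 0.042 fence frame [-0.0639  0.0016] rel yaw -0.001
tip in block [-0.0552  0.008 ] tip [ 0.5598  0.0662 -0.0363] F [-15.7   1.9  12.5] t 18.75
[-0.11907297  0.00971772] [ 0.55975918  0.06616514 -0.03625746]
goal [ 0.57961401  0.05415307 -0.036     ] shift [ 0.021   0.0098 -0.0007] rot [-0.002  0.021  0.003] yaw now -0.109
```

View pics/l20.png

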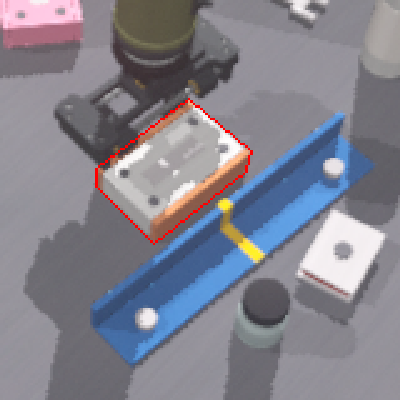

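About 20 mm to go. The upward force suggests the tips may be brushing the table, so I raise them a few millimetres and creep.

```bash
python3 -m crank '[{"dx":0,"dy":0,"dz":-0.004,"rx":0,"ry":0.01,"rz":0},{"dx":0.002,"dy":0,"dz":-0.005,"rx":0,"ry":0.015,"rz":0},{"dx":0.004,"dy":0,"dz":-0.005,"rx":0,"ry":0.02,"rz":0},{"dx":0.007,"dy":0,"dz":-0.005,"rx":0,"ry":0.02,"rz":0},{"dx":0.01,"dy":0,"dz":-0.005,"rx":0,"ry":0.02,"rz":0},{"dx":0.013,"dy":0,"dz":-0.005,"rx":0,"ry":0.02,"rz":0}]'
python3 - <<'E'
from h import *
v=look('l21.png',[.625,.05,-.11],('scene',))
t,_=pose();print(w2f(t),t);shift(f2w(-.098,.0,-.036),FA)
E
```

```text
time: 19.25
tcp_pos: [0.5626, 0.0662, -0.0319]
tcp_rot: [-0.003, 0.998, -0.054, -0.01]
wrist_force: [-21.3, 2.1, 18.6]
opening: 0.0699
areas [np.float32(1832.0)]
block [ 0.6177  0.0516 -0.1185] cost 0.065 fence frame [-0.0599  0.0017] rel yaw -0.007
tip in block [-0.0534  0.008 ] tip [ 0.5656  0.0658 -0.032 ] F [-13.4   1.6   8.5] t 19.35
[-0.11319648  0.01005984] [ 0.56563709  0.06584833 -0.03196479]
goal [ 0.57961401  0.05415307 -0.036     ] shift [0.0152 0.0101 0.0038] rot [-0.004  0.014  0.003] yaw now -0.109
```

View pics/l21.png

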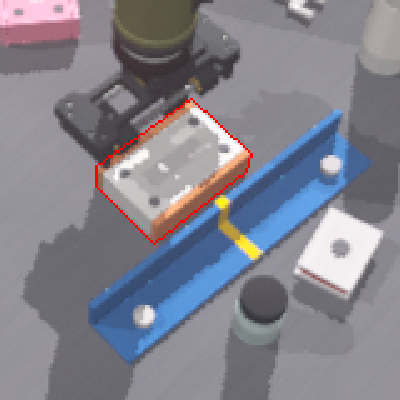

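Force is steady at about 13–20 N against the push. I keep creeping.

```bash
python3 -m crank '[{"dx":0.003,"dy":0,"dz":0,"rx":0,"ry":0,"rz":0},{"dx":0.006,"dy":0,"dz":0,"rx":0,"ry":0,"rz":0},{"dx":0.009,"dy":0,"dz":0,"rx":0,"ry":0,"rz":0},{"dx":0.011,"dy":0,"dz":0,"rx":0,"ry":0,"rz":0}]'
python3 - <<'E'
from h import *
v=look('l22.png',[.625,.05,-.11],('scene',))
t,_=pose();print(w2f(t),t);snap('wrist','w22.png')
E
```

```text
time: 19.68
tcp_pos: [0.5664, 0.066, -0.0323]
tcp_rot: [-0.004, 0.998, -0.055, -0.016]
wrist_force: [-22.0, 2.8, 20.1]
opening: 0.0698
areas [np.float32(1817.0)]
block [ 0.6225  0.0511 -0.0986] cost 0.075 fence frame [-0.055   0.0017] rel yaw 0.013
tip in block [-0.0561  0.0093] tip [ 0.5676  0.0659 -0.0323] F [-18.6   1.7  17. ] t 19.7833
[-0.11121853  0.01030479] [ 0.56763003  0.06587068 -0.03230425]
```

View pics/w22.png

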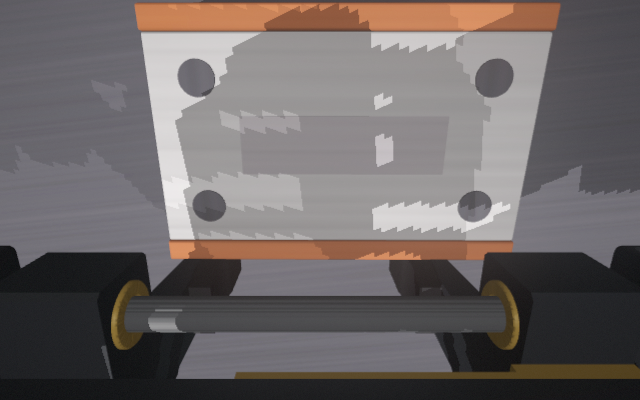

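The arm is compliant and each new call resets its lag of about 10 mm. So one longer call, with the block still about 11–13 mm from the fence.

```bash
python3 -m crank '[{"dx":0.003,"dy":0,"dz":-0.001,"rx":0,"ry":0.01,"rz":0},{"dx":0.006,"dy":0,"dz":-0.001,"rx":0,"ry":0.02,"rz":0},{"dx":0.009,"dy":0,"dz":-0.001,"rx":0,"ry":0.03,"rz":0},{"dx":0.012,"dy":0,"dz":-0.001,"rx":0,"ry":0.03,"rz":0},{"dx":0.014,"dy":0,"dz":-0.001,"rx":0,"ry":0.03,"rz":0},{"dx":0.016,"dy":0,"dz":-0.001,"rx":0,"ry":0.03,"rz":0},{"dx":0.018,"dy":0,"dz":-0.001,"rx":0,"ry":0.03,"rz":0},{"dx":0.018,"dy":0,"dz":-0.001,"rx":0,"ry":0.03,"rz":0}]'
python3 - <<'E'
from h import *
v=look('l23.png',[.63,.05,-.11],('scene',))
t,_=pose();print(w2f(t),t)
E
```

```text
time: 20.5
tcp_pos: [0.5777, 0.065, -0.0321]
tcp_rot: [-0.004, 0.998, -0.055, -0.007]
wrist_force: [-17.1, 2.3, 15.9]
opening: 0.0699
areas [np.float32(1792.0)]
block [ 0.6303  0.0504 -0.0961] cost 0.1 fence frame [-0.0472  0.0019] rel yaw 0.016
tip in block [-0.0536  0.0095] tip [ 0.5778  0.065  -0.0321] F [-17.3   2.3  15.5] t 20.6
[-0.10100888  0.01060309] [ 0.57780905  0.06502601 -0.03210043]
```

View pics/l23.png

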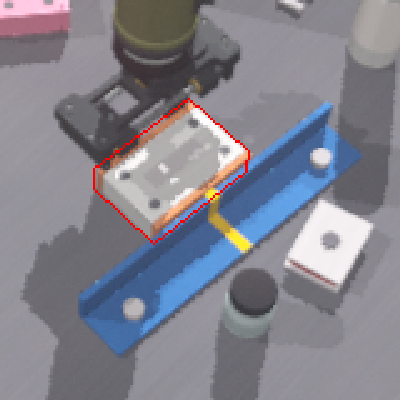

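```bash
python3 -m crank '[{"dx":0.004,"dy":0,"dz":-0.001,"rx":0,"ry":0.01,"rz":0},{"dx":0.008,"dy":0,"dz":-0.001,"rx":0,"ry":0.02,"rz":0},{"dx":0.011,"dy":0,"dz":-0.001,"rx":0,"ry":0.02,"rz":0},{"dx":0.013,"dy":0,"dz":-0.001,"rx":0,"ry":0.02,"rz":0},{"dx":0.015,"dy":0,"dz":-0.001,"rx":0,"ry":0.02,"rz":0},{"dx":0.015,"dy":0,"dz":-0.001,"rx":0,"ry":0.02,"rz":0}]'
python3 - <<'E'
from h import *
t,_=pose();print(w2f(t),t)
a=snap('scene');b=snap('side')
cv2.imwrite('pics/c24.png',np.hstack([cv2.resize(a['frame'][150:250,320:420],(400,400),interpolation=2),cv2.resize(b['frame'][180:280,210:310],(400,400),interpolation=2)]))
E
```

```text
time: 21.1
tcp_pos: [0.5837, 0.0646, -0.032]
tcp_rot: [-0.005, 0.998, -0.055, -0.006]
wrist_force: [-19.3, 0.3, 15.3]
opening: 0.0701
[-0.0951355  0.0108518] [ 0.58367343  0.06461672 -0.03199249]
```

View pics/c24.png

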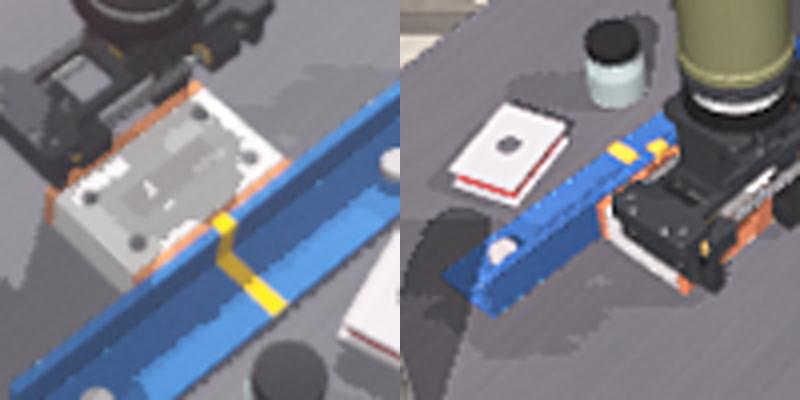

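It looks almost flush. The force hasn't risen, so I press again until it does.

```bash
python3 -m crank '[{"dx":0.004,"dy":0,"dz":-0.001,"rx":0,"ry":0.01,"rz":0},{"dx":0.008,"dy":0,"dz":-0.001,"rx":0,"ry":0.02,"rz":0},{"dx":0.011,"dy":0,"dz":-0.001,"rx":0,"ry":0.02,"rz":0},{"dx":0.013,"dy":0,"dz":-0.001,"rx":0,"ry":0.02,"rz":0},{"dx":0.013,"dy":0,"dz":-0.001,"rx":0,"ry":0.02,"rz":0}]'
python3 - <<'E'
from h import *
t,_=pose();print(w2f(t),t)
a=snap('scene')
cv2.imwrite('pics/c25.png',cv2.resize(a['frame'][150:250,320:420],(600,600),interpolation=2))
E
```

```text
time: 21.62
tcp_pos: [0.5835, 0.0648, -0.0319]
tcp_rot: [-0.007, 0.998, -0.055, -0.007]
wrist_force: [-25.9, 0.9, 21.8]
opening: 0.0702
[-0.09531881  0.01105642] [ 0.58351414  0.06484055 -0.03190035]
```

View pics/c25.png

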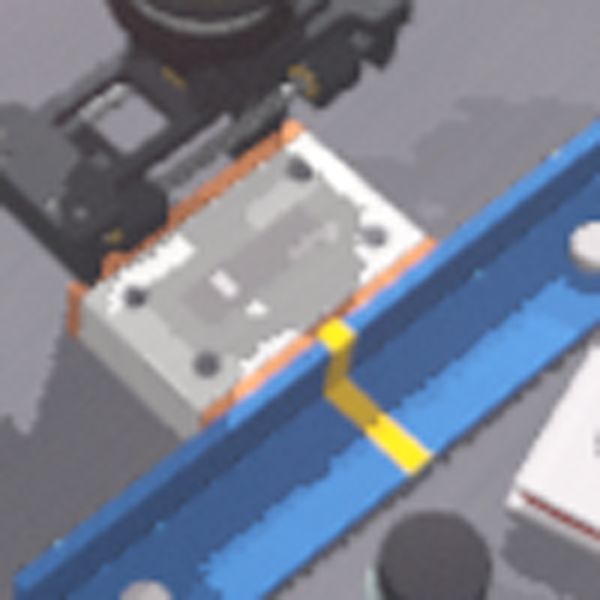

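The tip has stalled and the force rose to 26 N, and the copper edge meets the wall along its whole length, with the yellow mark near its middle. I retreat straight back and then lift clear.

```bash
python3 -m crank '[{"dx":-0.005,"dy":0,"dz":0,"rx":0,"ry":0,"rz":0},{"dx":-0.015,"dy":0,"dz":0,"rx":0,"ry":0,"rz":0},{"dx":-0.03,"dy":0,"dz":0,"rx":0,"ry":0,"rz":0},{"dx":-0.04,"dy":0,"dz":-0.01,"rx":0,"ry":0,"rz":0},{"dx":-0.05,"dy":0,"dz":-0.04,"rx":0,"ry":0,"rz":0},{"dx":-0.06,"dy":0,"dz":-0.08,"rx":0,"ry":0,"rz":0},{"dx":-0.08,"dy":0.04,"dz":-0.12,"rx":0,"ry":0,"rz":0},{"dx":-0.1,"dy":0.08,"dz":-0.16,"rx":0,"ry":0,"rz":0},{"dx":-0.12,"dy":0.12,"dz":-0.19,"rx":0,"ry":0,"rz":0},{"dx":-0.12,"dy":0.16,"dz":-0.19,"rx":0,"ry":0,"rz":0},{"dx":-0.12,"dy":0.2,"dz":-0.19,"rx":0,"ry":0,"rz":0},{"dx":-0.12,"dy":0.2,"dz":-0.19,"rx":0,"ry":0,"rz":0},{"dx":-0.12,"dy":0.2,"dz":-0.19,"rx":0,"ry":0,"rz":0}]'
python3 - <<'E'
from h import *
v=look('l26.png',[.635,.05,-.11])
for n in('scene','side'):
    p=snap(n,n+'26.png')
    for q,z in(('block_top',.035),('fence_mark',.04)):
        for d in bot.landmark_of(p,q)[:3]: print(n,q,d['confidence'],d['at'],ray(p,d['at'],z).round(4),w2f(ray(p,d['at'],z)).round(4))
E
```

```text
time: 22.75
tcp_pos: [0.446, -0.1338, 0.1601]
tcp_rot: [-0.003, 0.998, -0.061, -0.003]
wrist_force: [0.4, 0.3, 0.2]
opening: 0.0699
areas [np.float32(1675.0), np.float32(1293.0)]
block [ 0.6351  0.0489 -0.1129] cost 0.229 fence frame [-0.0422  0.001 ] rel yaw -0.001
tip in block [-0.1684 -0.192 ] tip [ 0.4462 -0.1229  0.1572] F [-0.1  0.3 -0.3] t 22.95
scene block_top 0.98 [114.0, 299.2] [0.3346 0.137  0.035 ] [-0.3508  0.0549]
scene block_top 0.87 [194.3, 364.6] [0.6428 0.053  0.035 ] [-0.0351  0.0059]
scene block_top 0.62 [155.1, 241.8] [ 0.3258 -0.0713  0.035 ] [-0.3362 -0.153 ]
scene fence_mark 0.87 [203.0, 374.4] [0.6783 0.0468 0.04  ] [0.0009 0.0037]
side block_top 0.87 [290.7, 354.3] [0.3543 0.1304 0.035 ] [-0.3304  0.0506]
side block_top 0.8 [224.3, 286.3] [0.6388 0.0435 0.035 ] [-0.038 -0.004]
side block_top 0.2 [232.6, 282.6] [0.6272 0.0757 0.035 ] [-0.0531  0.0268]
side fence_mark 0.65 [216.5, 275.5] [0.6823 0.0397 0.04  ] [ 0.0057 -0.0029]
```

View pics/l26.png

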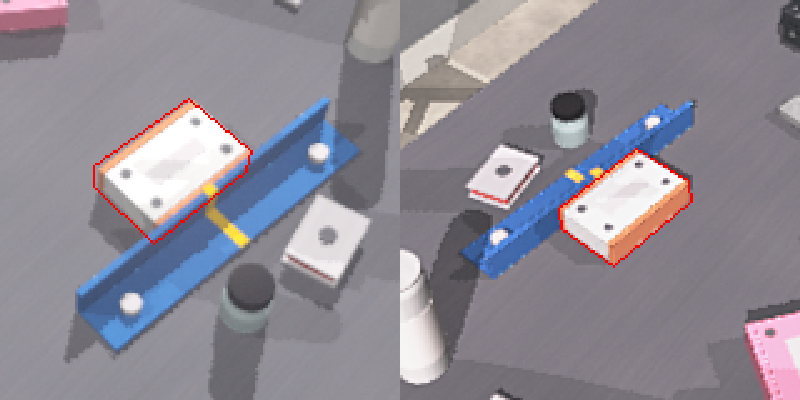

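View pics/scene26.png

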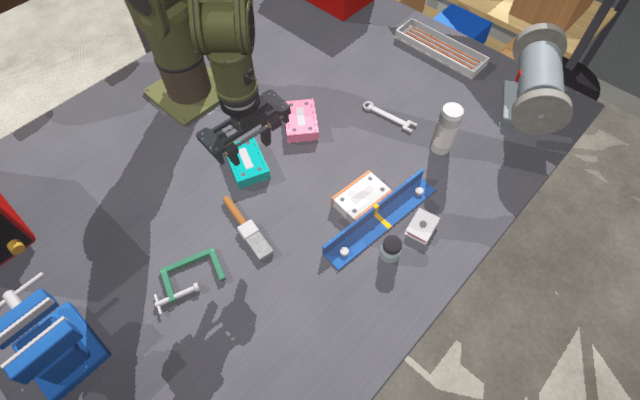

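```bash
python3 -m crank '[{"dx":0.03,"dy":-0.025,"dz":-0.02,"rx":0,"ry":0,"rz":0},{"dx":0.06,"dy":-0.05,"dz":-0.04,"rx":0,"ry":0,"rz":0},{"dx":0.09,"dy":-0.08,"dz":-0.06,"rx":0,"ry":0,"rz":0},{"dx":0.12,"dy":-0.11,"dz":-0.06,"rx":0,"ry":0,"rz":0},{"dx":0.14,"dy":-0.14,"dz":-0.06,"rx":0,"ry":0,"rz":0},{"dx":0.14,"dy":-0.16,"dz":-0.06,"rx":0,"ry":0,"rz":0},{"dx":0.14,"dy":-0.16,"dz":-0.06,"rx":0,"ry":0,"rz":0},{"dx":0.14,"dy":-0.16,"dz":-0.06,"rx":0,"ry":0,"rz":0}]'
python3 - <<'E'
from h import *
p=snap('wrist','w27.png')
E
```

```text
time: 23.92
tcp_pos: [0.6023, 0.0226, 0.2161]
tcp_rot: [-0.007, 0.999, -0.052, -0.008]
wrist_force: [-0.1, -0.8, 0.2]
opening: 0.0701
```

View pics/w27.png

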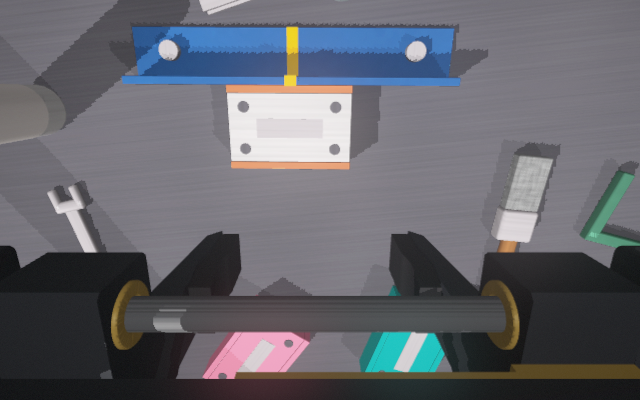

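The wrist view shows the front copper face against the wall along rows 83–86 with no gap. The block spans columns 227–352, so its middle is at 289.5, against the mark at 290. The bystanders in view sit as before, and I hand in.

```bash
python3 -c "
from cell import bot
print(bot.finish_job(), bot.get_obs()['time'])"
```

```text
the job is handed in; nothing more can be done
the job is handed in; nothing more can be done
```

The chill block now lies with a long copper face flush along the blue fence, its middle at the yellow mark. I handed the job in at about 24 s of the 58 s, and it reported no verdict.

**What I did:** I turned the block with closed fingertips at its front corner. I then pushed off-centre on its rear face to bring it near parallel. Finally I slid it home with the fingers spread until it stalled against the fence at about 26 N.

**Last checks:**
- **Parallel:** the fitted angle to the fence is -0.001 rad, and the last wrist view shows no gap along the wall.
- **Position:** the fitted middle is 1 mm from the mark along the fence, and the wrist view agrees within a pixel. Single-camera detections of the block and mark differed by up to 6 mm.
- **Surroundings:** the other things sit as before by eye, and the robot was clear of everything when I handed in. I did not measure the other things' positions afterwards.

**What disagreed:**
- **Height reading:** the reported tip height was roughly 40–50 mm too low. The first push passed harmlessly over the block, so I felt downward to find the working height.
- **Upward force:** during the rear pushes the wrist showed an unexplained upward force of up to about 22 N. The block looked flat on the table throughout.
- **Fit against contact:** the final two-camera fit put the block's face about 2 mm into the fence, which is within calibration error.

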